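Pack the test kit in layers and hook its cover shut

TASK

Pack the grey test-kit case: put the small strip box down in the nest at the bottom first, then lay the slim pack over it in the two black saddles. Then close the loose cover: hook its lips under the case's ledge while it is still tilted, swing the other edge down and press it until it lies flush and the spring catch has snapped over it, and let go. Do not shift or tip the glassware and bottles standing round about.

Things in the scene. Friction and masses are not known exactly. Their poses are not given: they have to be found in the camera images.
- kit_case: Open grey case fixed to the bench, turned at most 0.3 rad. Origin on the bench below the nest; x runs from the ledge side (-x, roughly toward the robot) to the catch side (+x), z up. Outside x -75 to 63, y -96 to 96, rim z 56 mm; inner floor z 6. Mouth: x -55 (ledge) to 57, y -90 to 90. Two black saddle blocks and the nest inside.
- case_nest (a point): Centre of the nest on the inner floor, case frame (0, 0, 6) mm, axes as the case. The nest is 60 mm in y, between the saddle blocks (29 high), and 44 mm in x, between four corner stops 7 mm high that stand only at |y| > 20 mm: at y = 0 there is finger room from x -55 to 57.
- case_saddle (a point): Midway between the saddles at the height of their groove floors, case frame (0, 0, 29) mm. Black saddle blocks at |y| 30 to 62 mm, each with a groove along y 31 mm wide in x, cheeks 8 mm high (top z 37, |x| up to 25). The pack lies along y in both grooves, bridging the nest.
- case_ledge_edge (a point): Middle of the ledge's lower inner edge, case frame (-55, 0, 51) mm. The ledge is a plate along the whole -x wall, z 51 to 56, overhanging 14 mm of open space (wall face behind it at x -69).
- case_rest (a point): Middle of the level on which the shut cover's plate rests, case frame (0, 0, 51) mm: tops of four blocks in |y| 80 to 90, at x -34 to -16 and x 34 to 57.
- catch (a joint): Spring catch on the middle of the +x wall, 32 mm wide in y, rising to z 75 mm. 0 = at rest: nose tip at case x 50.5, flat underside at z 57.2, 1 mm over a shut cover. Grows (m, to 0.009) as the nose is pushed out. Its inner face is a ramp: about 4 N down on the cover's catch edge pushes it back until it snaps over the edge.
- kit_cover: Loose grey cover, 120 g, flat on the bench right way up, turned at most 0.5 rad. x from lip edge (-x) to catch edge (+x), z up; origin at the level of its lowest points. Plate x -53 to 54, y -86 to 86, z 6.5 to 11.5 mm. Shut: origin at case frame (0, 0, 44.5) mm, axes parallel; play 2 mm to -x, 3 mm to +x, 4 mm each way in y.
- cover_lip (a point): Midway between the tips of the two lips, cover frame (-65, 0, 2) mm. The lips are 24 mm wide at y = +-45, 4 mm thick (z 0 to 4), reach 12 mm out beyond the plate's edge and lie 2.5 mm below its underside; shut, 2.5 mm below the ledge's underside.
- cover_hook_edge (a point): Middle of the plate's lower edge on the lip side, cover frame (-53, 0, 6.5) mm; shut, it is 51 mm above the case's origin.
- cover_catch_edge (a point): Middle of the plate's lower edge on the catch side, cover frame (54, 0, 6.5) mm; shut, it is 51 mm above the case's origin. Two small feet (down to z 0) at cover x 40, |y| 42 to 66.
- cover_grip (a point): Middle of the pull rib on the cover's top, cover frame (5, 0, 23.5) mm. Rib: x -1 to 11 (12 mm thick), y -35 to 35, z 11.5 to 35.5 mm.
- strip_box: Small closed blue box, 35 (x) x 50 (y) x 20 (z) mm, upright on the bench; origin at the centre of its underside. It belongs in the nest, 50 mm side along the case's y (either way round).
- slim_pack: Slim flat blue pack, 20 (x) x 148 (y) x 12 (z) mm, lying on the bench; origin at the centre of its underside. It belongs in the saddles, along the case's y (either way round).
- tall_bottle: Bystander: brown bottle, diameter 62, height 111 mm, origin at the centre of its underside.
- cone_flask: Bystander: conical glass flask, diameter 65, height 110 mm, origin at the centre of its underside.
- glass_beaker: Bystander: glass beaker, diameter 56, height 70 mm, origin at the centre of its underside.
- small_bottle: Bystander: small brown dropper bottle, diameter 33, height 64 mm, origin at the centre of its underside.
Not all that is in view belongs to the job. Several things look just like the slim_pack: the one meant starts farthest to the robot's right.

How it is judged:
By the outcome, as a careful person would: the job done as asked, in the order asked, and still so for the second after the job is handed in, with the robot touching nothing.
It also fails if it takes over 72 s, if anything falls off the work surface, if the arm or the gripper's body presses on something with over 40 N, if the wrist force passes 120 N, or if a joint passes its speed limit or range.

ROBOT

A 6-joint arm with a two-finger parallel gripper is mounted at the origin on a cart in front of the work surface, level with it; the furniture and walls round the work are solid. World frame = base frame: x ahead of the robot, y to its left, z up, the work surface at z = 0. Lengths are in m, angles in rad, forces in N, time in s.
With the tool pointing down it reaches from about 0.325 to 0.85 m from the base axis. Payload 15.5 kg.
Tool frame: the origin (TCP) lies at the very end of the fingers, on their centre line; the grasp point (between the pads) lies 19 mm behind it (grip_point_offset is the distance from the TCP to the grasp point, in m); z points along the fingers, y is the direction in which the jaws open and shut (so a half turn about z gives the same grasp; the last joint's range is limited). The gripper opens to 91 mm and grips with 3 to 60 N. Pads are 32 mm wide; open, the fingers measure 118 mm over their backs; the gripper's body (76 mm by 178 mm) begins 60 mm behind the grasp point.
Start: joints at [1.103, 0.494, 1.345, -0, 1.302, -0.096], TCP at [0.228, 0.582, 0.214] pointing down, gripper open.
Joint ranges: [-2.91, 2.91], [-0.82, 2.16], [0.22, 2.67], [-1.22, 4.37], [0.12, 2.79], [-3.08, 3.08]. Speed limits (rad/s): [1.89, 1.89, 2.57, 3.01, 3.01, 3.01].

INTERFACE

Orientations are given as a unit quaternion [w, x, y, z].
In Python, from rig import * gives the robot as it stands.
- The arm moves only by the tool jog_arm, never from a script. Its argument "increments" is one flat list of numbers, 7 for each row, row after row: the turn, a rotation vector about the tool's x, y, z in units of 5 degrees (1.0 is 5 degrees), then the shift along the tool's x, y, z in units of 30 mm (1.0 is 30 mm), then the opening, from 0 (shut) to 1 (fully open). A call has 1 to 10 rows; each row shifts and turns the pose as measured when the row begins, along the tool's axes as they then stand; what a row does not reach is not made up. A row lasts 1/12 s, in which the tool goes at most 41.7 mm and 7.16 degrees, less where a joint would pass 70% of its speed; a pose out of reach is approached as far as the arm can. A call is refused whole if a number of a shift passes 1 or a number of a turn 1, either way. A call with a gripper value outside its range is refused whole. The fingers move at their own pace and stop on an object; the grip force is fixed at half the most. Time passes only in rows, so rows that do not move let the fingers close. It gives the time, the measured TCP pose, the force and the opening at its end, in the units of the state.
- observe(): the state, without advancing time (a new reading comes with each control period).
- grab_frame(name): name is "side" or "top" or "wrist"; returns a dict with "pixels" (480x640x3 uint8, red, green, blue), "vfov" (degrees; the focal length in pixels is half the picture's height over the tangent of half this angle, whatever the lens; pixels are square), "cx", "cy" (the principal point, pixels), "distortion" ([k1, k2, p1, p2, k3] as OpenCV has them; the pictures are not rectified), "camera_from_world" (4x4, takes a point from world to camera coordinates). Camera axes: x right, y up, looking along -z (the intrinsics and any distortion apply to the point x, -y, -z); pixel columns grow to the right and rows downward; lengths in m; the calibration is good to about 2 mm. A picture is of the moment at which its call begins. There is no depth.
- finish_job(): hands the job in, once; it reports no verdict.
The state is a dict: "time_s": time; "joints": joint angles; "joint_vel": joint speeds; "tau": joint torques, N m; "eef_pos": TCP position; "ee_rot": TCP orientation; "force": force on the tool from outside, world axes, zero at the start; "wrist_torque": the same for the moment, N m; "finger_gap": finger opening in m.
Only numpy, scipy, OpenCV 4.12 (cv2) and the standard library are available. Lean on these libraries where they do the work, as an engineer would, in place of code of your own. Each camera call takes 0.05 s, during which the arm holds its last target.

## Working session

There is one attempt and no reset: what is moved stays moved. The work goes in short steps, Python scripts to look and compute and a tool call to move; the robot and the scene stay as the last step left them, time stands still between calls to the robot, and variables do not carry over. Pictures are saved under pics/ and viewed, and the job is handed in when it is done.

Besides the shell and the picture viewer there is one more tool, called after "Request:" as a command line: name --argument value ..., lists and objects as JSON in quotes. jog_arm: Moves the arm, as the interface text tells. Its arguments: {"type":"object","properties":{"increments":{"type":"array"}},"required":["increments"]}

```bash
ls; mkdir -p pics; cat > h.py <<'E'
from rig import *
import numpy as np, cv2
def grab(name,fn=None):
    f=grab_frame(name)
    if fn: cv2.imwrite('pics/'+fn,cv2.cvtColor(f['pixels'],cv2.COLOR_RGB2BGR))
    np.save('pics/'+name+'.npy',f,allow_pickle=True)
    return f
def last(name): return np.load('pics/'+name+'.npy',allow_pickle=True).item()
def K(f):
    fl=240/np.tan(np.radians(f['vfov'])/2)
    return np.array([[fl,0,f['cx']],[0,fl,f['cy']],[0,0,1.]])
def proj(f,P):
    P=np.atleast_2d(P); T=np.array(f['camera_from_world'])
    c=P@T[:3,:3].T+T[:3,3]; c=c*[1,-1,-1]
    return cv2.projectPoints(c,np.zeros(3),np.zeros(3),K(f),np.array(f['distortion'],float))[0][:,0]
def ray(f,px):
    px=np.atleast_2d(np.array(px,float))
    u=cv2.undistortPoints(px[:,None],K(f),np.array(f['distortion'],float))[:,0]
    d=np.c_[u,np.ones(len(u))]*[1,-1,-1]
    T=np.array(f['camera_from_world']);R=T[:3,:3]
    return -R.T@T[:3,3], d@R
def atz(f,px,z):
    o,d=ray(f,px); return o+d*((z-o[2])/d[:,2])[:,None]
def crop(fn,out,x0,y0,x1,y1,s):
    im=cv2.imread('pics/'+fn)[y0:y1,x0:x1]
    cv2.imwrite('pics/'+out,cv2.resize(im,None,fx=s,fy=s,interpolation=cv2.INTER_CUBIC))
E
python3 - <<'E'
from h import *
print(observe())
for n in ['side','top','wrist']:
    f=grab(n,n+'0.png'); print(n,f['vfov'],f['distortion'],np.round(f['camera_from_world'],3).tolist())
E
```

```text
pics
{'time_s': 0.0, 'joints': array([ 1.10249732e+00,  4.94166602e-01,  1.34613653e+00, -1.61902387e-05,
        1.30251566e+00, -9.55043812e-02]), 'joint_vel': array([ 0.00260265, -0.00050448, -0.00066921, -0.00076072,  0.00100627,
        0.00063576]), 'tau': array([-6.63615301e-04, -8.78813267e+01, -3.81863451e+01,  7.05914455e-02,
        5.32436895e-02, -6.92490084e-05]), 'eef_pos': array([0.22746537, 0.58171983, 0.21334675]), 'ee_rot': array([-1.63049457e-04,  1.85317673e-01,  9.82678474e-01, -5.91042405e-04]), 'force': array([-0.16890718,  0.81963193, -0.86793227]), 'wrist_torque': array([-0.00058275,  0.02450689, -0.02398829]), 'finger_gap': 0.09118107815016278}
side 48.93842097377334 [0.03526259 0.         0.         0.         0.        ] [[0.799, -0.601, -0.02, -0.404], [0.331, 0.412, 0.849, -0.276], [-0.502, -0.685, 0.528, -0.85], [0.0, 0.0, 0.0, 1.0]]
top 48.070059041692005 [-0.16155034  0.          0.          0.          0.        ] [[-0.003, -1.0, 0.002, 0.067], [0.998, -0.003, 0.059, -0.572], [-0.059, 0.002, 0.998, -1.073], [0.0, 0.0, 0.0, 1.0]]
wrist 65.64457506296998 [-0.06794982  0.          0.          0.          0.        ] [[0.365, 0.931, -0.002, -0.625], [-0.897, 0.351, -0.27, 0.029], [-0.251, 0.1, 0.963, -0.391], [0.0, 0.0, 0.0, 1.0]]
```

View pics/top0.png

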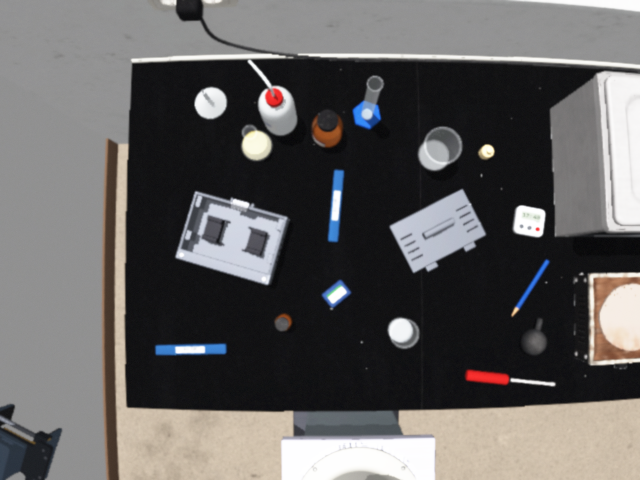

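View pics/side0.png

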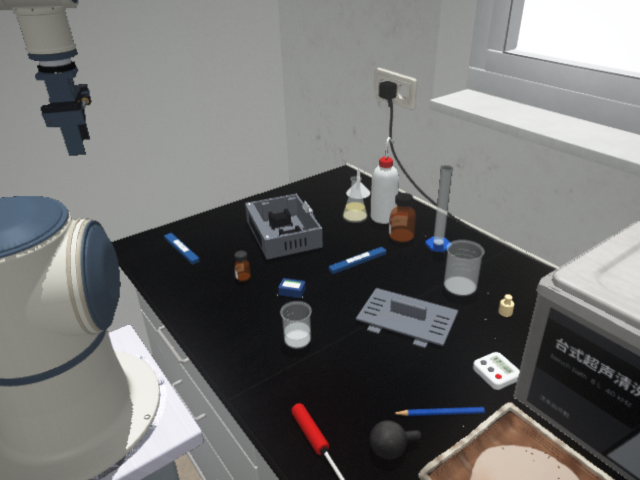

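View pics/wrist0.png

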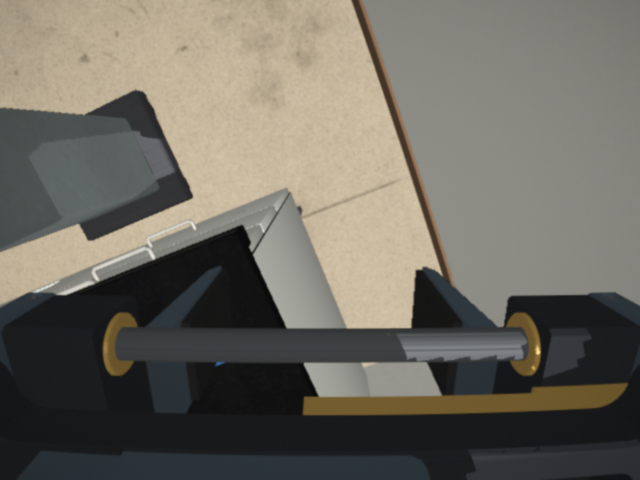

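```bash
python3 - <<'E'
from h import *
crop('top0.png','c1.png',165,180,305,290,5.5)
crop('top0.png','c2.png',380,180,500,280,6.5)
crop('top0.png','c3.png',270,160,370,340,3.3)
E
```

```text
(no output)
```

View pics/c1.png

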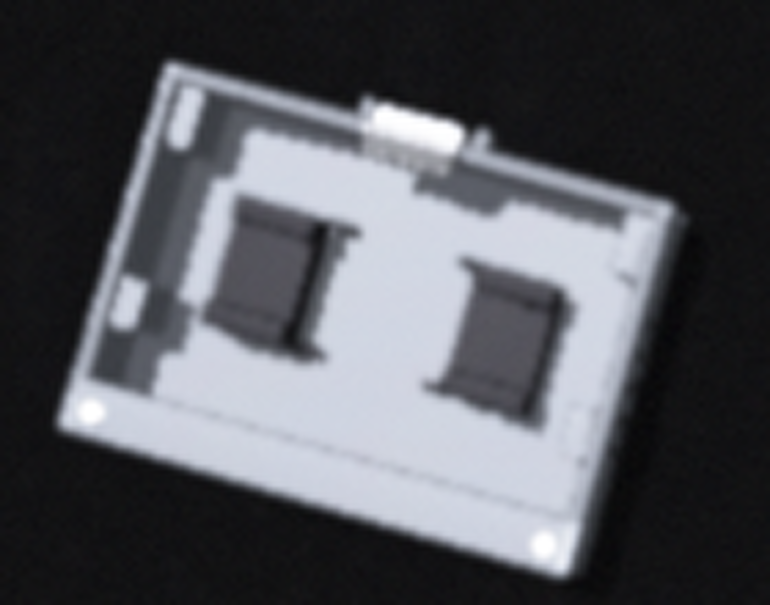

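View pics/c2.png

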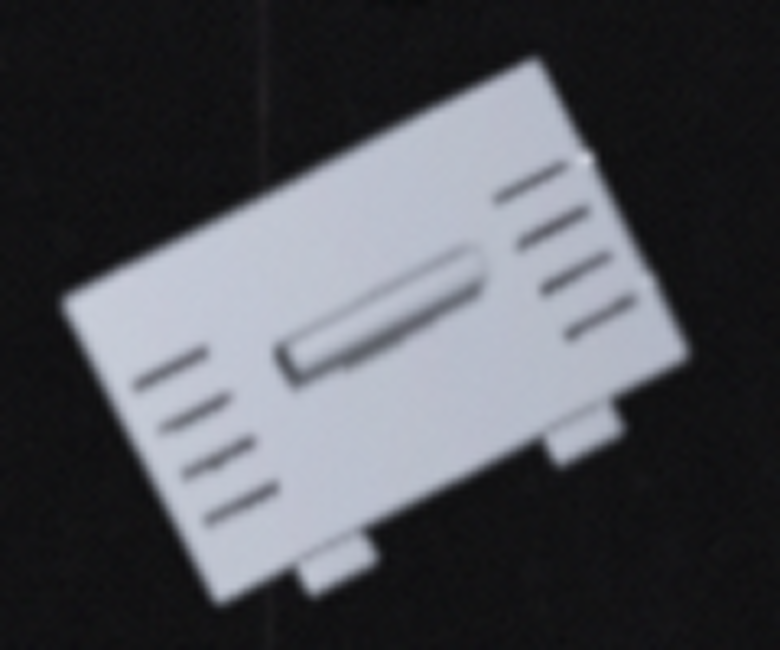

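View pics/c3.png

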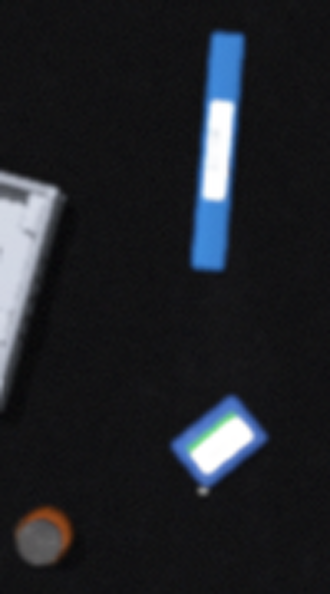

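```bash
cat >> h.py <<'E'
from scipy.optimize import least_squares
def fit(f,pts,px,x0=None):
    """pts local (n,3) mm; planar pose x,y,yaw at bench"""
    pts=np.array(pts,float)/1000; px=np.array(px,float)
    def r(p):
        c,s=np.cos(p[2]),np.sin(p[2]); W=np.c_[c*pts[:,0]-s*pts[:,1]+p[0],s*pts[:,0]+c*pts[:,1]+p[1],pts[:,2]]
        return (proj(f,W)-px).ravel()
    g=atz(f,px.mean(0),pts[:,2].mean())[0]
    best=min((least_squares(r,[g[0],g[1],a]) for a in ([x0] if x0 is not None else [0,1.5,3,-1.5])),key=lambda s:s.cost)
    return best.x,np.abs(best.fun).max()
def un(c,x0,y0,s): return (np.array(c,float)+.5)/s-.5+[x0,y0]
E
python3 - <<'E'
from h import *
f=last('top')
print('case',fit(f,[[63,96,56],[63,-96,56],[-75,96,56],[-75,-96,56]],un([[168,63],[682,210],[60,428],[570,578]],165,180,5.5)))
print('cover',fit(f,[[54,86,11.5],[54,-86,11.5],[-53,-86,11.5],[-53,86,11.5]],un([[62,298],[538,57],[690,353],[218,605]],380,180,6.5)))
print('box',fit(f,[[17.5,25,20],[17.5,-25,20],[-17.5,-25,20],[-17.5,25,20]],un([[233,396],[267,438],[204,487],[171,446]],270,160,3.3)))
b=un([[233,396],[267,438],[204,487],[171,446]],270,160,3.3);w=atz(f,b,.02);print(w,[np.linalg.norm(w[i]-w[i-1]) for i in range(4)])
w=atz(f,un([[212,33],[244,34],[224,270],[192,268]],270,160,3.3),.012);print(w,[np.linalg.norm(w[i]-w[i-1]) for i in range(4)],w.mean(0))
for n,p,z in [('sb',[284,322],.064),('bk',[400,330],.07),('tb',[327,120],.11),('fl',[257,146],.11),('can',[277,98],.15),('beak',[437,150],.1),('cyl',[366,114],.01),('cylt',[375,84],.15)]: print(n,atz(f,p,z)[0])
E
```

```text
case (array([ 0.57067114,  0.2494339 , -0.283868  ]), np.float64(0.532073377472841))
cover (array([ 0.58136395, -0.16442159,  0.46792463]), np.float64(0.30067257033186934))
box (array([ 0.45363757,  0.04593864, -0.89965752]), np.float64(5.565704142096138))
[[0.48146178 0.03715675 0.02      ]
 [0.4558012  0.0165293  0.02      ]
 [0.42614126 0.0550177  0.02      ]
 [0.45115497 0.07503397 0.02      ]] [np.float64(0.048509651898046645), np.float64(0.03292350771140137), np.float64(0.04859083154509063), np.float64(0.03203648661734718)]
[[0.70637265 0.04892446 0.012     ]
 [0.70570757 0.0290091  0.012     ]
 [0.55875201 0.0421482  0.012     ]
 [0.5600442  0.06185446 0.012     ]] [np.float64(0.1468985981959505), np.float64(0.019926462016989638), np.float64(0.1475417720071523), np.float64(0.01974858314734757)] [0.63271911 0.04548406 0.012     ]
sb [0.40110254 0.14716659 0.064     ]
bk [ 0.38523706 -0.07600097  0.07      ]
tb [0.78385146 0.06321625 0.11      ]
fl [0.73443977 0.19516302 0.11      ]
can [0.81471232 0.15457283 0.15      ]
beak [ 0.72880086 -0.14674514  0.1       ]
cyl [ 0.82455422 -0.01861792  0.01      ]
cylt [ 0.84102243 -0.02485788  0.15      ]
```

```bash
python3 - <<'E'
from h import *
crop('side0.png','d1.png',235,180,335,260,7)
crop('side0.png','d2.png',345,280,470,355,6)
crop('side0.png','d3.png',270,240,400,305,6)
E
```

```text
(no output)
```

View pics/d1.png

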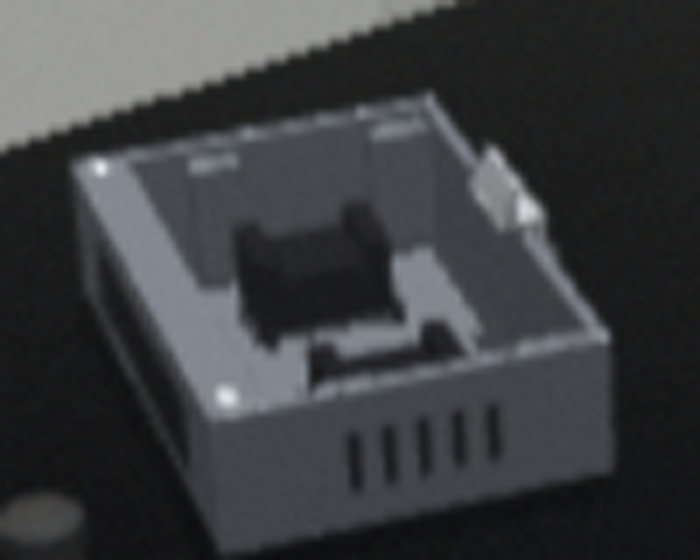

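View pics/d2.png

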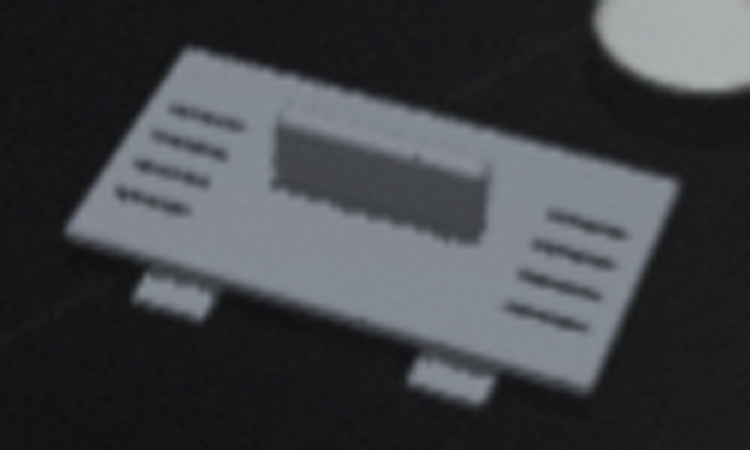

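View pics/d3.png

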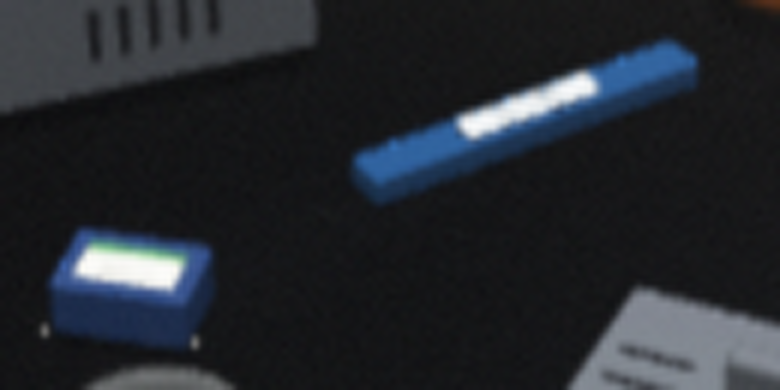

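```bash
python3 - <<'E'
from h import *
f=last('side')
print('case',fit(f,[[63,96,56],[63,-96,56],[-75,96,56],[-75,-96,56]],un([[430,95],[608,337],[75,160],[210,418]],235,180,7),-.28))
print('cover',fit(f,[[54,86,11.5],[54,-86,11.5],[-53,-86,11.5],[-53,86,11.5]],un([[188,47],[680,183],[592,388],[68,233]],345,280,6),.47))
print('box',fit(f,[[17.5,25,20],[17.5,-25,20],[-17.5,-25,20],[-17.5,25,20]],un([[83,230],[212,243],[183,298],[50,280]],270,240,6),.66))
print('pack',fit(f,[[10,74,12],[10,-74,12],[-10,-74,12],[-10,74,12]],un([[677,40],[352,155],[378,186],[698,60]],270,240,6),-1.65))
f=last('top')
print('box',fit(f,[[17.5,25,20],[17.5,-25,20],[-17.5,-25,20],[-17.5,25,20]],un([[233,396],[267,438],[204,487],[171,446]],270,160,3.3)[[0,1,2,3]],.65))
print('pack',fit(f,[[10,74,12],[10,-74,12],[-10,-74,12],[-10,74,12]],un([[212,33],[244,34],[224,270],[192,268]],270,160,3.3)[[1,2,3,0]],-1.65))
E
```

```text
case (array([ 0.5720689 ,  0.2550258 , -0.28693703]), np.float64(0.6293429202231096))
cover (array([ 0.5803668 , -0.16341647,  0.47010001]), np.float64(0.5396984571508483))
box (array([0.45446004, 0.04983571, 0.66751511]), np.float64(1.0259727268953611))
pack (array([ 0.63246481,  0.04658062, -1.67721776]), np.float64(5.133880699868371))
box (array([ 0.45363757,  0.04593864, -0.89965629]), np.float64(5.565686224248225))
pack (array([ 0.6327282 ,  0.045484  , -1.65876537]), np.float64(0.45525715332300365))
```

```bash
cat >> h.py <<'E'
from scipy.spatial.transform import Rotation as Ro, Slerp
def Rd(yaw_deg,tilt_deg=0):
    """tool down, tool y at world angle yaw; tilt: raise the +tool-y(=object +x) side"""
    a=np.radians(yaw_deg); y=np.array([np.cos(a),np.sin(a),0]); z=np.array([0,0,-1.]); x=np.cross(y,z)
    R=np.c_[x,y,z]
    # rotate about axis = y_obj = z_up x y ; raising +y side means rotate about -(zup x y)
    ax=-np.cross([0,0,1],y)
    return Ro.from_rotvec(ax*np.radians(tilt_deg)).as_matrix()@R
def cur():
    s=observe(); q=s['ee_rot']; return np.array(s['eef_pos']),Ro.from_quat([q[1],q[2],q[3],q[0]]).as_matrix(),s
def plan(p1,R1,n=None,p0=None,R0=None,op=None):
    if p0 is None: p0,R0,_=cur()
    p1=np.array(p1,float)
    rv=Ro.from_matrix(R0.T@R1).as_rotvec(degrees=True)
    if n is None: n=int(max(np.ceil(np.linalg.norm(rv)/4.9),np.ceil(np.linalg.norm(p1-p0)/.030),1))
    print('n',n,'totrot',np.round(rv,2),'dist',round(np.linalg.norm(p1-p0),4))
    for k in range(n):
        R=R0@Ro.from_rotvec(rv*k/n,degrees=True).as_matrix()
        d=R.T@(p1-p0)/n/.03
        print(','.join('%.3g'%round(v,3) for v in list(rv/n/5)+list(d)))
def st():
    p,R,s=cur()
    print('t%.2f p %s yaw %.1f zdir %s F %s gap %.4f'%(s['time_s'],np.round(p,4),np.degrees(np.arctan2(R[1,1],R[0,1])),np.round(R[:,2],3),np.round(s['force'],1),s['finger_gap']))
E
python3 - <<'E'
from h import *
f=last('wrist');T=f['camera_from_world'];p,R,_=cur()
print('cam in tool',R.T@(-T[:3,:3].T@T[:3,3]-p), 'viewdir',R.T@(-T[2,:3]))
plan([.4538,.047,.16],Rd(37.8))
E
```

```text
cam in tool [ 0.07718924  0.00082332 -0.1695551 ] viewdir [-0.27026516 -0.00115155  0.96278524]
n 20 totrot [-6.000e-02  1.000e-02  3.084e+01] dist 0.5832
-0.001,0,0.308,-0.676,-0.693,0.09
-0.001,0,0.308,-0.694,-0.674,0.09
-0.001,0,0.308,-0.712,-0.655,0.09
-0.001,0,0.308,-0.73,-0.636,0.09
-0.001,0,0.308,-0.746,-0.616,0.09
-0.001,0,0.308,-0.763,-0.596,0.09
-0.001,0,0.308,-0.779,-0.575,0.089
-0.001,0,0.308,-0.794,-0.554,0.089
-0.001,0,0.308,-0.808,-0.532,0.089
-0.001,0,0.308,-0.822,-0.51,0.089
-0.001,0,0.308,-0.836,-0.488,0.089
-0.001,0,0.308,-0.849,-0.465,0.089
-0.001,0,0.308,-0.861,-0.442,0.089
-0.001,0,0.308,-0.872,-0.419,0.089
-0.001,0,0.308,-0.883,-0.395,0.089
-0.001,0,0.308,-0.894,-0.372,0.089
-0.001,0,0.308,-0.903,-0.347,0.089
-0.001,0,0.308,-0.912,-0.323,0.089
-0.001,0,0.308,-0.921,-0.298,0.089
-0.001,0,0.308,-0.928,-0.273,0.089
```

Slim pack candidates in the top view are the blue packs at (336,206) and (190,349). The pencil at (530,288) is round and thin, so I rule it out. Image right is the robot's right, so the target is (336,206), confirmed in crop c3. The strip box at (336,294) is the only one of its kind. I start with the box.

Request:
jog_arm --increments '[0,0,0.31,-0.68,-0.69,0,1,0,0,0.31,-0.69,-0.67,0,1,0,0,0.31,-0.71,-0.66,0,1,0,0,0.31,-0.73,-0.64,0,1,0,0,0.31,-0.75,-0.62,0,1,0,0,0.31,-0.76,-0.6,0,1,0,0,0.31,-0.78,-0.58,0,1,0,0,0.31,-0.79,-0.55,0,1,0,0,0.31,-0.81,-0.53,0,1,0,0,0.31,-0.82,-0.51,0,1]'

```text
time_s: 0.98
eef_pos: [0.34, 0.3063, 0.211]
ee_rot: [-0.001, 0.318, 0.948, -0.001]
force: [0.8, 0.2, 0.4]
finger_gap: 0.0914
```

```bash
python3 - <<'E'
from h import *
st()
plan([.4538,.047,.16],Rd(37.8))
E
```

```text
t0.98 p [0.34   0.3063 0.211 ] yaw 52.9 zdir [-0.002 -0.001 -1.   ] F [0.8 0.2 0.4] gap 0.0914
n 10 totrot [-0.15 -0.04 15.09] dist 0.2877
-0.003,-0.001,0.302,-0.824,-0.46,0.17
-0.003,-0.001,0.302,-0.836,-0.438,0.17
-0.003,-0.001,0.302,-0.847,-0.416,0.17
-0.003,-0.001,0.302,-0.858,-0.394,0.17
-0.003,-0.001,0.302,-0.868,-0.371,0.17
-0.003,-0.001,0.302,-0.877,-0.348,0.17
-0.003,-0.001,0.302,-0.886,-0.325,0.17
-0.003,-0.001,0.302,-0.894,-0.301,0.17
-0.003,-0.001,0.302,-0.902,-0.278,0.17
-0.003,-0.001,0.302,-0.909,-0.254,0.17
```

Request:
jog_arm --increments '[0,0,0.3,-0.82,-0.46,0.17,0.8,0,0,0.3,-0.84,-0.44,0.17,0.8,0,0,0.3,-0.85,-0.42,0.17,0.8,0,0,0.3,-0.86,-0.39,0.17,0.8,0,0,0.3,-0.87,-0.37,0.17,0.8,0,0,0.3,-0.88,-0.35,0.17,0.8,0,0,0.3,-0.89,-0.32,0.17,0.8,0,0,0.3,-0.89,-0.3,0.17,0.8,0,0,0.3,-0.9,-0.28,0.17,0.8,0,0,0.3,-0.91,-0.25,0.17,0.8]'

```text
time_s: 1.82
eef_pos: [0.4558, 0.0324, 0.159]
ee_rot: [0.0, 0.445, 0.895, -0.0]
force: [1.4, 0.9, -1.0]
finger_gap: 0.0734
```

```bash
python3 - <<'E'
from h import *
st()
grab('wrist','w1.png')
E
```

```text
t1.82 p [0.4558 0.0324 0.159 ] yaw 37.1 zdir [-0. -0. -1.] F [ 1.4  0.9 -1. ] gap 0.0734
```

View pics/w1.png

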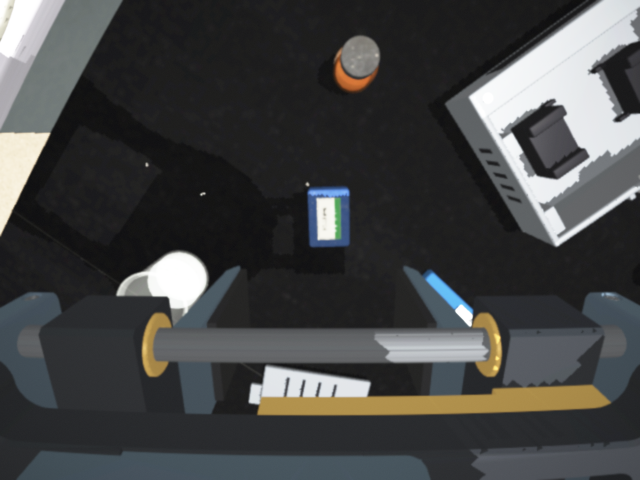

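```bash
python3 - <<'E'
from h import *
crop('w1.png','e1.png',280,170,380,260,7)
E
```

```text
(no output)
```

View pics/e1.png

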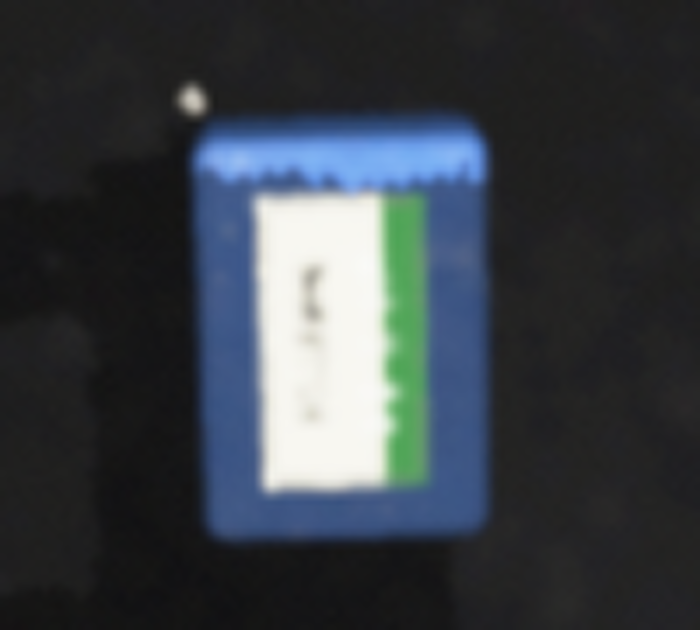

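```bash
python3 - <<'E'
from h import *
f=last('wrist')
px=un([[193,128],[488,124],[489,540],[206,542]],280,170,7)
w=atz(f,px,.02);print(w,[np.linalg.norm(w[i]-w[i-1]) for i in range(4)],w.mean(0))
v=w[2]-w[1];print(np.degrees(np.arctan2(v[1],v[0])));v=w[3]-w[0];print(np.degrees(np.arctan2(v[1],v[0])))
v=w[2]-w[3];print(np.degrees(np.arctan2(v[1],v[0])))
plan([.4538,.047,.009],Rd(37.8),6)
E
```

```text
[[0.42277868 0.05645385 0.02      ]
 [0.45030095 0.07788495 0.02      ]
 [0.48207612 0.03773756 0.02      ]
 [0.45439401 0.01646228 0.02      ]] [np.float64(0.05097896849363493), np.float64(0.03488219060798575), np.float64(0.05120033037410655), np.float64(0.03491327744128083)] [0.45238744 0.04713466 0.02      ]
-51.63968716476711
-51.67187249193208
37.54433674261949
n 6 totrot [-0.02  0.11 -0.84] dist 0.1505
-0.001,0.004,-0.028,0.097,0.042,0.829
-0.001,0.004,-0.028,0.096,0.043,0.829
-0.001,0.004,-0.028,0.096,0.043,0.829
-0.001,0.004,-0.028,0.096,0.043,0.83
-0.001,0.004,-0.028,0.095,0.043,0.83
-0.001,0.004,-0.028,0.095,0.043,0.83
```

Request:
jog_arm --increments '[0,0,-0.03,0.2,0.1,0.7,0.75,0,0,-0.03,0.2,0.1,0.9,0.75,0,0,-0.03,0.1,0.05,0.9,0.75,0,0,0,0.05,0,0.9,0.75,0,0,0,0,0,0.6,0.75,0,0,0,0,0,0,0.75]'

```text
time_s: 2.37
eef_pos: [0.4579, 0.0429, 0.0345]
ee_rot: [0.004, 0.446, 0.895, 0.0]
force: [-0.1, 0.8, 1.0]
finger_gap: 0.0685
```

```bash
python3 - <<'E'
from h import *
st()
plan([.4530,.0470,.006],Rd(37.8),2)
E
```

```text
t2.37 p [0.4579 0.0429 0.0345] yaw 37.0 zdir [ 0.007 -0.002 -1.   ] F [-0.1  0.8  1. ] gap 0.0685
n 2 totrot [ 0.23  0.35 -0.8 ] dist 0.0292
0.023,0.035,-0.08,0.107,-0.026,0.475
0.023,0.035,-0.08,0.105,-0.025,0.475
```

Request:
jog_arm --increments '[0,0.03,-0.08,0.15,-0.03,0.3,0.7,0,0.03,-0.08,0.07,-0.02,0.4,0.7,0,0,0,0,0,0.25,0.7,0,0,0,0,0,0,0.7]'

```text
time_s: 2.7
eef_pos: [0.4533, 0.0475, 0.0065]
ee_rot: [0.001, 0.44, 0.898, 0.002]
force: [-1.2, 0.1, -0.5]
finger_gap: 0.0637
```

```bash
python3 - <<'E'
from h import *
st()
plan([.4530,.0470,.006],Rd(37.8),1)
E
```

```text
t2.70 p [0.4533 0.0475 0.0065] yaw 37.8 zdir [ 0.003  0.002 -1.   ] F [-1.2  0.1 -0.5] gap 0.0637
n 1 totrot [0.2  0.02 0.03] dist 0.0007
0.041,0.004,0.005,-0.008,-0.017,0.015
```

Well placed; now close.

Request:
jog_arm --increments '[0,0,0,0,0,0,0.2,0,0,0,0,0,0,0.2,0,0,0,0,0,0,0.2,0,0,0,0,0,0,0.2,0,0,0,0,0,0,0.2]'

```text
time_s: 3.12
eef_pos: [0.4552, 0.0473, 0.0094]
ee_rot: [0.003, 0.44, 0.898, 0.002]
force: [-0.5, -0.0, 0.3]
finger_gap: 0.0349
```

```bash
python3 - <<'E'
from h import *
st()
p,R,_=cur()
plan([.4530,.0470,.11],Rd(37.8),4)
plan([.571,.251,.11],Rd(-16.4),None,np.array([.453,.047,.11]),Rd(37.8))
E
```

```text
t3.12 p [0.4552 0.0473 0.0094] yaw 37.8 zdir [ 0.007  0.002 -1.   ] F [-0.5 -0.   0.3] gap 0.0349
n 4 totrot [ 0.36  0.17 -0.01] dist 0.1006
0.018,0.008,-0.001,0.007,-0.01,-0.838
0.018,0.008,-0.001,0.008,-0.012,-0.838
0.018,0.008,-0.001,0.008,-0.013,-0.838
0.018,0.008,-0.001,0.009,-0.014,-0.838
n 12 totrot [ 0.   0.  54.2] dist 0.2357
0,0,0.903,0.247,0.606,0
0,0,0.903,0.294,0.585,0
0,0,0.903,0.339,0.56,0
0,0,0.903,0.382,0.532,0
0,0,0.903,0.423,0.5,0
0,0,0.903,0.461,0.465,0
0,0,0.903,0.496,0.427,0
0,0,0.903,0.528,0.387,0
0,0,0.903,0.557,0.344,0
0,0,0.903,0.582,0.299,0
0,0,0.903,0.604,0.252,0
0,0,0.903,0.622,0.204,0
```

Request:
jog_arm --increments '[0,0,0,0,0,-0.8,0.2,0,0,0,0,0,-0.9,0.2,0,0,0.6,0.1,0.3,-0.9,0.2,0,0,0.9,0.25,0.6,-0.9,0.2,0,0,0.9,0.3,0.58,-0.2,0.2,0,0,0.9,0.34,0.56,0,0.2,0,0,0.9,0.38,0.53,0,0.2,0,0,0.9,0.42,0.5,0,0.2,0,0,0.9,0.46,0.46,0,0.2,0,0,0.9,0.5,0.42,0,0.2]'

```text
time_s: 3.95
eef_pos: [0.5357, 0.1724, 0.1307]
ee_rot: [0.002, 0.697, 0.717, 0.004]
force: [0.7, -0.1, -0.2]
finger_gap: 0.0349
```

```bash
python3 - <<'E'
from h import *
st()
plan([.571,.251,.12],Rd(-16.4))
E
```

```text
t3.95 p [0.5357 0.1724 0.1307] yaw 1.6 zdir [ 0.008  0.002 -1.   ] F [ 0.7 -0.1 -0.2] gap 0.0349
n 4 totrot [ 0.45 -0.19 18.03] dist 0.0868
0.022,-0.009,0.902,0.646,0.312,0.093
0.022,-0.009,0.902,0.669,0.26,0.092
0.022,-0.009,0.902,0.687,0.207,0.091
0.022,-0.009,0.902,0.702,0.152,0.09
```

Request:
jog_arm --increments '[0,0,0.9,0.6,0.28,0,0.2,0,0,0.9,0.6,0.2,0,0.2,0,0,0.7,0.5,0.15,0,0.2,0,0,0.2,0.2,0.1,0,0.2,0,0,0,0,0,0,0.2]'

```text
time_s: 4.37
eef_pos: [0.5638, 0.2337, 0.1322]
ee_rot: [0.002, 0.782, 0.624, 0.005]
force: [-0.6, 0.1, -0.9]
finger_gap: 0.0346
```

```bash
python3 - <<'E'
from h import *
st()
plan([.571,.251,.12],Rd(-16.4),1)
grab('wrist','w2.png');grab('top','t2.png')
crop('t2.png','t2c.png',165,170,325,290,5)
E
```

```text
t4.37 p [0.5638 0.2337 0.1322] yaw -12.8 zdir [ 0.01   0.003 -1.   ] F [-0.6  0.1 -0.9] gap 0.0346
n 1 totrot [ 0.53 -0.33  3.6 ] dist 0.0223
0.106,-0.066,0.719,0.612,0.102,0.41
```

View pics/w2.png

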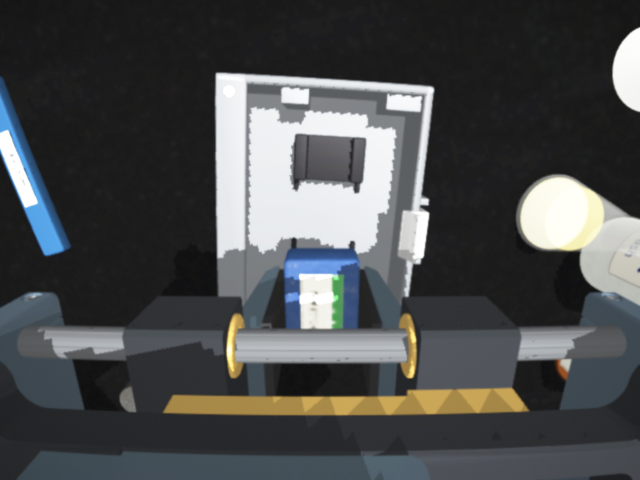

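View pics/t2c.png

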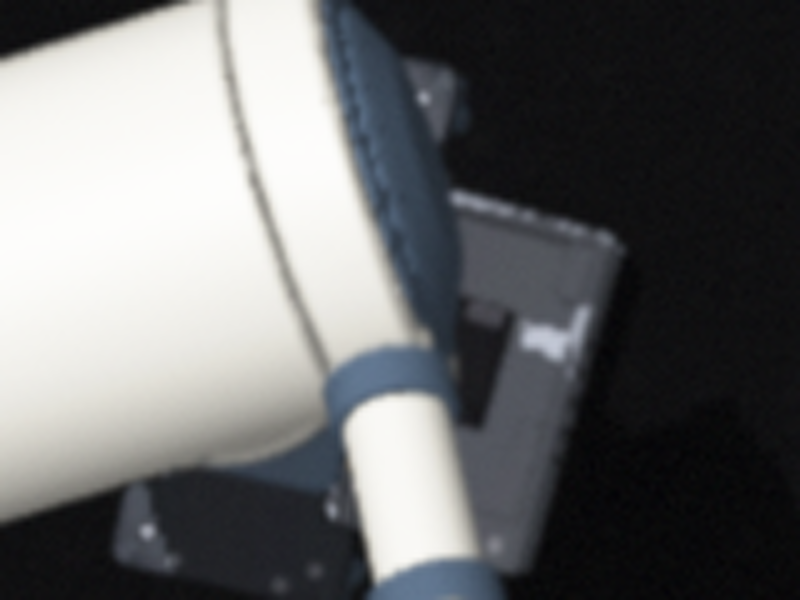

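```bash
python3 - <<'E'
from h import *
crop('w2.png','e2.png',205,60,445,260,3.3)
E
```

```text
(no output)
```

View pics/e2.png

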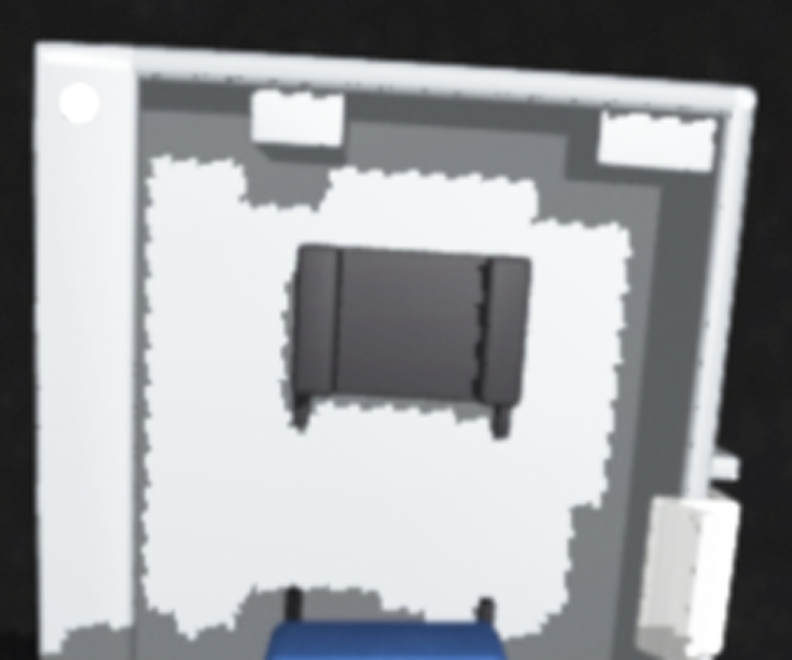

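```bash
cat > fc.py <<'E'
from h import *
E
python3 - <<'E'
from h import *
f=last('wrist')
L=[[-75,96,56],[63,96,56],[-34,80,51],[-16,80,51],[34,80,51],[57,80,51],[-25,62,37],[25,62,37],[-25,30,37],[25,30,37]]
P=un([[36,42],[756,90],[252,145],[342,147],[598,163],[714,171],[298,244],[530,258],[295,394],[522,404]],205,60,3.3)
x,e=fit(f,L,P,-.28);print(x,e)
c,s=np.cos(x[2]),np.sin(x[2]);L=np.array(L)/1e3
W=np.c_[c*L[:,0]-s*L[:,1]+x[0],s*L[:,0]+c*L[:,1]+x[1],L[:,2]]
print(np.round(proj(f,W)-P,1).tolist())
E
```

```text
[ 0.57112955  0.25167202 -0.27990317] 1.719582661409504
[[-1.4, -0.3], [1.7, -1.4], [-0.8, -0.6], [0.0, 0.4], [0.1, 0.4], [0.1, 0.4], [-0.4, -0.4], [1.7, -0.4], [-1.3, 0.8], [0.3, 1.7]]
```

Request:
jog_arm --increments '[0.1,-0.07,0.4,0.35,0.07,0.2,0.2,0,0,0.3,0.25,0.05,0.3,0.2,0,0,0,0.05,0,0.3,0.2,0,0,0,0,0,0.2,0.2]'

```text
time_s: 4.8
eef_pos: [0.5705, 0.2483, 0.1026]
ee_rot: [0.001, 0.8, 0.601, -0.0]
force: [-0.4, 0.7, -1.5]
finger_gap: 0.0349
```

```bash
python3 - <<'E'
from h import *
st()
plan([.571,.2515,.016],Rd(-16.15),4)
E
```

```text
t4.80 p [0.5705 0.2483 0.1026] yaw -16.2 zdir [ 0.    -0.001 -1.   ] F [-0.4  0.7 -1.5] gap 0.0349
n 4 totrot [ 0.04  0.07 -0.04] dist 0.0867
0.002,0.004,-0.002,0.028,-0.004,0.722
0.002,0.004,-0.002,0.028,-0.003,0.722
0.002,0.004,-0.002,0.028,-0.003,0.722
0.002,0.004,-0.002,0.027,-0.003,0.722
```

Request:
jog_arm --increments '[0,0,0,0.07,0,0.5,0.2,0,0,0,0.03,0,0.7,0.2,0,0,0,0,0,0.7,0.2,0,0,0,0,0,0.5,0.2]'

```text
time_s: 5.13
eef_pos: [0.571, 0.2484, 0.0295]
ee_rot: [0.001, 0.798, 0.602, 0.001]
force: [-0.4, 1.0, -0.2]
finger_gap: 0.0348
```

```bash
python3 - <<'E'
from h import *
st()
plan([.571,.2515,.016],Rd(-16.15),1)
E
```

```text
t5.13 p [0.571  0.2484 0.0295] yaw -15.9 zdir [ 0.003 -0.001 -1.   ] F [-0.4  1.  -0.2] gap 0.0348
n 1 totrot [0.17 0.01 0.24] dist 0.0139
0.035,0.002,0.048,0.101,-0.031,0.45
```

Request:
jog_arm --increments '[0,0,0,0.15,0,0.15,0.2,0,0,0,0.08,0,0.15,0.2,0,0,0,0,0,0.1,0.2,0,0,0,0,0,0,0.2]'

```text
time_s: 5.47
eef_pos: [0.5706, 0.2532, 0.0151]
ee_rot: [0.0, 0.798, 0.603, -0.002]
force: [0.1, -0.1, -0.6]
finger_gap: 0.0349
```

```bash
python3 - <<'E'
from h import *
st()
plan([.571,.2515,.014],Rd(-16.15),1)
E
```

```text
t5.47 p [0.5706 0.2532 0.0151] yaw -15.8 zdir [-0.002 -0.002 -1.   ] F [ 0.1 -0.1 -0.6] gap 0.0349
n 1 totrot [-0.07  0.17  0.36] dist 0.0021
-0.014,0.033,0.072,-0.053,0.028,0.037
```

Release, opening to about 0.6 (gap 55).

Request:
jog_arm --increments '[0,0,0,-0.04,0,0.08,0.2,0,0,0,0,0,0,0.6,0,0,0,0,0,0,0.6,0,0,0,0,0,-0.1,0.6,0,0,0,0,0,-0.5,0.6,0,0,0,0,0,-0.9,0.6,0,0,0,0,0,-1,0.6,0,0,0,0,0,-1,0.6]'

```text
time_s: 6.13
eef_pos: [0.5683, 0.2515, 0.1201]
ee_rot: [-0.001, 0.797, 0.604, -0.004]
force: [0.2, -0.1, 0.4]
finger_gap: 0.0545
```

```bash
python3 - <<'E'
from h import *
st()
grab('wrist','w3.png'); grab('side','s3.png');crop('s3.png','s3c.png',235,170,345,260,6)
plan([.6325,.046,.13],Rd(-95.2))
E
```

```text
t6.13 p [0.5683 0.2515 0.1201] yaw -15.7 zdir [-0.007 -0.004 -1.   ] F [ 0.2 -0.1  0.4] gap 0.0545
n 17 totrot [ 9.000e-02 -5.000e-02  7.953e+01] dist 0.2155
0.001,-0.001,0.936,-0.358,0.225,-0.011
0.001,-0.001,0.936,-0.338,0.253,-0.011
0.001,-0.001,0.936,-0.316,0.28,-0.011
0.001,-0.001,0.936,-0.292,0.305,-0.011
0.001,-0.001,0.936,-0.267,0.328,-0.011
0.001,-0.001,0.936,-0.239,0.348,-0.011
0.001,-0.001,0.936,-0.21,0.367,-0.011
0.001,-0.001,0.936,-0.179,0.383,-0.011
0.001,-0.001,0.936,-0.147,0.396,-0.011
0.001,-0.001,0.936,-0.115,0.407,-0.011
0.001,-0.001,0.936,-0.081,0.415,-0.011
0.001,-0.001,0.936,-0.047,0.42,-0.011
0.001,-0.001,0.936,-0.012,0.422,-0.011
0.001,-0.001,0.936,0.022,0.422,-0.012
0.001,-0.001,0.936,0.056,0.419,-0.012
0.001,-0.001,0.936,0.09,0.413,-0.012
0.001,-0.001,0.936,0.124,0.404,-0.012
```

View pics/w3.png

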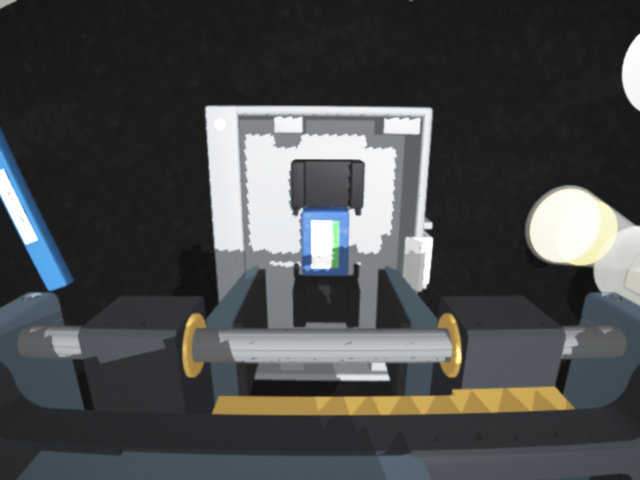

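View pics/s3c.png

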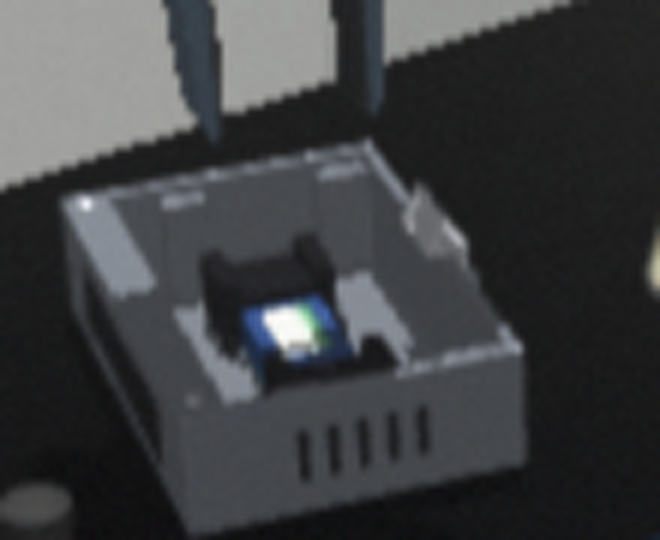

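Request:
jog_arm --increments '[0,0,0.9,-0.36,0.22,0,0.6,0,0,0.95,-0.34,0.25,0,0.6,0,0,0.95,-0.32,0.28,0,0.6,0,0,0.95,-0.29,0.3,0,0.6,0,0,0.95,-0.27,0.33,0,0.6,0,0,0.95,-0.24,0.35,0,0.6,0,0,0.95,-0.21,0.37,0,0.6,0,0,0.95,-0.18,0.38,0,0.6,0,0,0.95,-0.15,0.4,0,0.6,0,0,0.95,-0.11,0.41,0,0.6]'

```text
time_s: 7.07
eef_pos: [0.6067, 0.1266, 0.1265]
ee_rot: [0.001, 0.976, 0.219, 0.003]
force: [0.1, -0.1, -0.2]
finger_gap: 0.0548
```

```bash
python3 - <<'E'
from h import *
st()
f=last('wrist');w=atz(f,[[302,209],[349,209],[350,275],[302,275]],.026);print(w,w.mean(0))
plan([.6325,.046,.13],Rd(-95.2))
E
```

```text
t7.07 p [0.6067 0.1266 0.1265] yaw -64.7 zdir [ 0.007  0.    -1.   ] F [ 0.1 -0.1 -0.2] gap 0.0548
[[0.56139498 0.28331423 0.026     ]
 [0.59386633 0.27422471 0.026     ]
 [0.58191779 0.22515981 0.026     ]
 [0.54701129 0.23489331 0.026     ]] [0.5710476  0.25439802 0.026     ]
n 7 totrot [ 0.05 -0.38 30.51] dist 0.0847
0.001,-0.011,0.872,-0.053,0.4,-0.016
0.001,-0.011,0.872,-0.023,0.403,-0.016
0.001,-0.011,0.872,0.008,0.403,-0.016
0.001,-0.011,0.872,0.039,0.401,-0.016
0.001,-0.011,0.872,0.069,0.397,-0.016
0.001,-0.011,0.872,0.099,0.391,-0.016
0.001,-0.011,0.872,0.128,0.382,-0.017
```

Request:
jog_arm --increments '[0,0,0.87,-0.05,0.38,0,0.6,0,0,0.87,-0.02,0.38,0,0.6,0,0,0.87,0,0.38,0,0.6,0,0,0.87,0.04,0.37,0,0.6,0,0,0.87,0.07,0.36,0.2,0.6,0,0,0.8,0.1,0.35,0.2,0.6,0,0,0.4,0.08,0.2,0.2,0.6,0,0,0,0,0,0,0.6]'

```text
time_s: 7.73
eef_pos: [0.6305, 0.0492, 0.1075]
ee_rot: [0.0, 0.999, -0.037, 0.004]
force: [-0.1, 0.3, 0.3]
finger_gap: 0.0548
```

```bash
python3 - <<'E'
from h import *
st()
plan([.6325,.046,.005],Rd(-95.2),4)
grab('wrist','w4.png')
E
```

```text
t7.73 p [0.6305 0.0492 0.1075] yaw -94.3 zdir [ 0.008 -0.001 -1.   ] F [-0.1  0.3  0.3] gap 0.0548
n 4 totrot [ 0.02 -0.44  0.91] dist 0.1026
0.001,-0.022,0.046,0.012,0.025,0.855
0.001,-0.022,0.046,0.014,0.025,0.855
0.001,-0.022,0.046,0.016,0.025,0.855
0.001,-0.022,0.046,0.017,0.025,0.855
```

View pics/w4.png

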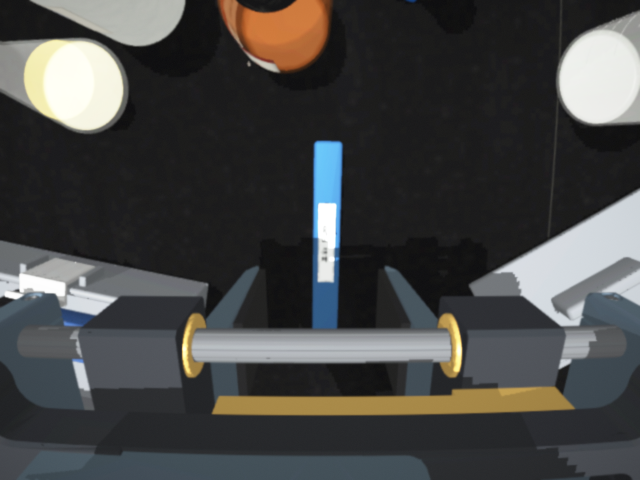

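```bash
python3 - <<'E'
from h import *
f=last('wrist');w=atz(f,[[315,142],[341,142],[319,204],[336,204],[320,283],[333,283]],.012);print(np.round(w,4))
print((w[2:].mean(0)),(w[0]+w[1])/2)
E
```

```text
[[0.706  0.0487 0.012 ]
 [0.7047 0.0308 0.012 ]
 [0.6626 0.0493 0.012 ]
 [0.6616 0.0371 0.012 ]
 [0.602  0.0532 0.012 ]
 [0.6012 0.0433 0.012 ]]
[0.63184383 0.04574833 0.012     ] [0.70532319 0.03976572 0.012     ]
```

Request:
jog_arm --increments '[0,0,0.09,0.03,0.06,0.6,0.6,0,0,0.09,0.02,0.05,0.8,0.6,0,0,0,0,0,0.8,0.6,0,0,0,0,0,0.7,0.6,0,0,0,0,0,0,0.6]'

```text
time_s: 8.2
eef_pos: [0.6343, 0.0482, 0.0216]
ee_rot: [0.0, 0.999, -0.039, 0.007]
force: [-1.7, 0.3, -0.5]
finger_gap: 0.0547
```

```bash
python3 - <<'E'
from h import *
st()
plan([.6318,.0457,.004],Rd(-95.2),1)
E
```

```text
t8.20 p [0.6343 0.0482 0.0216] yaw -94.5 zdir [ 0.014 -0.001 -1.   ] F [-1.7  0.3 -0.5] gap 0.0547
n 1 totrot [-0.03 -0.8   0.69] dist 0.018
-0.006,-0.16,0.138,-0.083,0.09,0.586
```

Request:
jog_arm --increments '[0,-0.1,0.1,-0.05,0.06,0.3,0.6,0,-0.06,0.04,-0.03,0.03,0.3,0.6,0,0,0,0,0,0,0.6]'

```text
time_s: 8.45
eef_pos: [0.6321, 0.0466, 0.0043]
ee_rot: [-0.0, 0.999, -0.044, -0.0]
force: [0.2, -0.8, 0.2]
finger_gap: 0.0547
```

```bash
python3 - <<'E'
from h import *
st()
plan([.6318,.0457,.004],Rd(-95.2),1)
E
```

```text
t8.45 p [0.6321 0.0466 0.0043] yaw -95.1 zdir [-0.     0.001 -1.   ] F [ 0.2 -0.8  0.2] gap 0.0547
n 1 totrot [-0.04  0.01  0.15] dist 0.001
-0.008,0.003,0.029,-0.006,0.032,0.01
```

Request:
jog_arm --increments '[0,0,0,0,0.03,0,0,0,0,0,0,0,0,0,0,0,0,0,0,0,0,0,0,0,0,0,0,0,0,0,0,0,0,0,0,0,0,0,0,0,0,0]'

```text
time_s: 8.95
eef_pos: [0.6341, 0.0457, 0.0078]
ee_rot: [-0.0, 0.999, -0.044, 0.002]
force: [-0.2, 0.3, -0.2]
finger_gap: 0.0197
```

```bash
python3 - <<'E'
from h import *
st()
p,R,_=cur()
plan([.571,.2515,.13],Rd(-16.15),17,np.array([.632,.0457,.12]),Rd(-95.2))
E
```

```text
t8.95 p [0.6341 0.0457 0.0078] yaw -95.0 zdir [ 0.005  0.001 -1.   ] F [-0.2  0.3 -0.2] gap 0.0197
n 17 totrot [  0.     0.   -79.05] dist 0.2149
0,0,-0.93,-0.156,-0.391,-0.02
0,0,-0.93,-0.123,-0.402,-0.02
0,0,-0.93,-0.09,-0.411,-0.02
0,0,-0.93,-0.057,-0.417,-0.02
0,0,-0.93,-0.023,-0.42,-0.02
0,0,-0.93,0.011,-0.421,-0.02
0,0,-0.93,0.045,-0.418,-0.02
0,0,-0.93,0.079,-0.413,-0.02
0,0,-0.93,0.112,-0.406,-0.02
0,0,-0.93,0.145,-0.395,-0.02
0,0,-0.93,0.176,-0.382,-0.02
0,0,-0.93,0.207,-0.367,-0.02
0,0,-0.93,0.236,-0.349,-0.02
0,0,-0.93,0.263,-0.328,-0.02
0,0,-0.93,0.289,-0.306,-0.02
0,0,-0.93,0.313,-0.281,-0.02
0,0,-0.93,0.335,-0.255,-0.02
```

Request:
jog_arm --increments '[0,0,0,0,0,-0.8,0,0,0,0,0,0,-1,0,0,0,0,0,0,-1,0,0,0,-0.5,-0.1,-0.2,-1,0,0,0,-0.93,-0.15,-0.39,-0.3,0,0,0,-0.93,-0.12,-0.4,0,0,0,0,-0.93,-0.09,-0.41,0,0,0,0,-0.93,-0.06,-0.42,0,0,0,0,-0.93,-0.02,-0.42,0,0,0,0,-0.93,0.01,-0.42,0,0]'

```text
time_s: 9.78
eef_pos: [0.6057, 0.1238, 0.1389]
ee_rot: [0.0, 0.974, 0.228, 0.004]
force: [0.0, 1.4, -0.6]
finger_gap: 0.0191
```

```bash
python3 - <<'E'
from h import *
st()
plan([.571,.2515,.12],Rd(-16.15))
E
```

```text
t9.78 p [0.6057 0.1238 0.1389] yaw -63.6 zdir [ 0.007  0.001 -1.   ] F [ 0.   1.4 -0.6] gap 0.0191
n 10 totrot [  0.3   -0.32 -47.49] dist 0.1336
0.006,-0.006,-0.95,0.085,-0.433,0.062
0.006,-0.006,-0.95,0.12,-0.424,0.063
0.006,-0.006,-0.95,0.155,-0.413,0.063
0.006,-0.006,-0.95,0.189,-0.399,0.063
0.006,-0.006,-0.95,0.221,-0.381,0.063
0.006,-0.006,-0.95,0.252,-0.362,0.063
0.006,-0.006,-0.95,0.281,-0.34,0.063
0.006,-0.006,-0.95,0.308,-0.315,0.063
0.006,-0.006,-0.95,0.333,-0.289,0.063
0.006,-0.006,-0.95,0.356,-0.26,0.063
```

Request:
jog_arm --increments '[0,0,-0.95,0.08,-0.43,0,0,0,0,-0.95,0.12,-0.42,0,0,0,0,-0.95,0.15,-0.41,0,0,0,0,-0.95,0.19,-0.4,0,0,0,0,-0.95,0.22,-0.38,0,0,0,0,-0.95,0.25,-0.36,0,0,0,0,-0.95,0.28,-0.34,0,0,0,0,-0.9,0.3,-0.3,0,0,0,0,-0.6,0.2,-0.15,0,0,0,0,0,0,0,0,0]'

```text
time_s: 10.62
eef_pos: [0.5713, 0.2392, 0.1402]
ee_rot: [0.002, 0.821, 0.571, 0.004]
force: [0.1, -0.6, -0.2]
finger_gap: 0.0194
```

```bash
python3 - <<'E'
from h import *
st()
plan([.571,.2515,.08],Rd(-16.15),2)
grab('wrist','w5.png')
E
```

```text
t10.62 p [0.5713 0.2392 0.1402] yaw -20.4 zdir [ 0.008  0.001 -1.   ] F [ 0.1 -0.6 -0.2] gap 0.0194
n 2 totrot [ 0.42 -0.23 -4.22] dist 0.0614
0.042,-0.023,-0.422,0.187,-0.083,1
0.042,-0.023,-0.422,0.192,-0.072,1
```

View pics/w5.png

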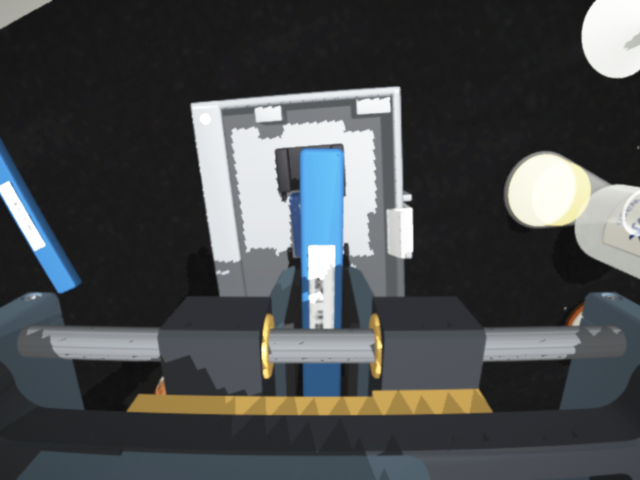

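Request:
jog_arm --increments '[0.04,-0.02,-0.45,0.22,-0.08,0.5,0,0.04,-0.02,-0.4,0.2,-0.07,0.7,0,0,0,0,0.05,0,0.5,0,0,0,0,0,0,0.2,0,0,0,0,0,0,0,0]'

```text
time_s: 11.08
eef_pos: [0.574, 0.2516, 0.0828]
ee_rot: [0.001, 0.803, 0.596, 0.002]
force: [-0.8, 0.1, -0.1]
finger_gap: 0.019
```

```bash
python3 - <<'E'
from h import *
st()
plan([.571,.2515,.055],Rd(-16.15),1)
E
```

```text
t11.08 p [0.574  0.2516 0.0828] yaw -16.8 zdir [ 0.004  0.    -1.   ] F [-0.8  0.1 -0.1] gap 0.0190
n 1 totrot [ 0.19 -0.08 -0.7 ] dist 0.0279
0.038,-0.016,-0.14,-0.033,-0.097,0.926
```

Request:
jog_arm --increments '[0,0,-0.14,-0.03,-0.1,0.5,0,0,0,0,0,0,0.5,0,0,0,0,0,0,0.3,0,0,0,0,0,0,0,0]'

```text
time_s: 11.42
eef_pos: [0.5729, 0.2499, 0.0453]
ee_rot: [0.002, 0.801, 0.598, 0.003]
force: [-0.8, -0.3, 0.0]
finger_gap: 0.0194
```

```bash
python3 - <<'E'
from h import *
st()
plan([.571,.2515,.036],Rd(-16.15),1)
E
```

```text
t11.42 p [0.5729 0.2499 0.0453] yaw -16.5 zdir [ 0.007  0.001 -1.   ] F [-0.8 -0.3  0. ] gap 0.0194
n 1 totrot [ 0.35 -0.16 -0.38] dist 0.0096
0.069,-0.033,-0.077,0.033,-0.079,0.309
```

Request:
jog_arm --increments '[0.07,-0.03,-0.05,0.03,-0.06,0.12,0,0,0,0,0,0,0.12,0,0,0,0,0,0,0.1,0,0,0,0,0,0,0,0]'

```text
time_s: 11.75
eef_pos: [0.573, 0.2512, 0.037]
ee_rot: [0.0, 0.801, 0.599, 0.001]
force: [0.5, 0.2, -0.5]
finger_gap: 0.0194
```

```bash
python3 - <<'E'
from h import *
st()
E
```

```text
t11.75 p [0.573  0.2512 0.037 ] yaw -16.4 zdir [ 0.002  0.001 -1.   ] F [ 0.5  0.2 -0.5] gap 0.0194
```

Request:
jog_arm --increments '[0,0,0,0,-0.05,0.1,0,0,0,0,0,0,0.05,0]'

```text
time_s: 11.92
eef_pos: [0.5733, 0.2516, 0.0355]
ee_rot: [0.001, 0.801, 0.599, 0.003]
force: [-12.9, -1.6, 21.9]
finger_gap: 0.0196
```

Request:
jog_arm --increments '[0,0,0,0,0,0,0.5,0,0,0,0,0,0,0.5,0,0,0,0,0,0,0.5,0,0,0,0,0,-0.2,0.5,0,0,0,0,0,-0.6,0.5,0,0,0,0,0,-1,0.5,0,0,0,0,0,-1,0.5,0,0,0,0,0,-0.5,0.5]'

```text
time_s: 12.58
eef_pos: [0.5706, 0.251, 0.1369]
ee_rot: [0.0, 0.801, 0.599, 0.0]
force: [0.4, 0.1, 0.5]
finger_gap: 0.0459
```

```bash
python3 - <<'E'
from h import *
st()
grab('wrist','w6.png'); grab('side','s6.png');crop('s6.png','s6c.png',235,160,345,260,6)
plan([.5815+.005*.89,-.164+.005*.45,.13],Rd(26.9))
E
```

```text
t12.58 p [0.5706 0.251  0.1369] yaw -16.4 zdir [ 0.001 -0.    -1.   ] F [0.4 0.1 0.5] gap 0.0459
n 14 totrot [ 1.80e-01 -1.00e-02 -4.33e+01] dist 0.4133
0.003,-0,-0.619,-0.933,0.311,0.016
0.003,-0,-0.619,-0.949,0.26,0.016
0.003,-0,-0.619,-0.962,0.209,0.016
0.003,-0,-0.619,-0.971,0.156,0.016
0.003,-0,-0.619,-0.978,0.104,0.016
0.003,-0,-0.619,-0.983,0.051,0.016
0.003,-0,-0.619,-0.984,-0.002,0.016
0.003,-0,-0.619,-0.982,-0.055,0.016
0.003,-0,-0.619,-0.978,-0.108,0.016
0.003,-0,-0.619,-0.971,-0.161,0.016
0.003,-0,-0.619,-0.961,-0.213,0.016
0.003,-0,-0.619,-0.948,-0.265,0.016
0.003,-0,-0.619,-0.932,-0.315,0.016
0.003,-0,-0.619,-0.914,-0.365,0.016
```

View pics/w6.png

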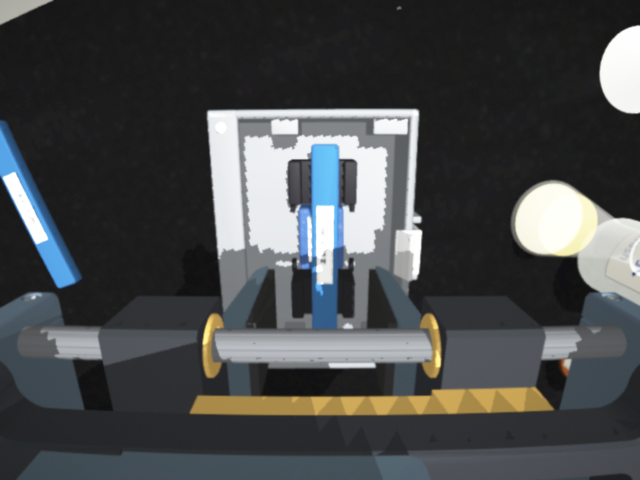

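View pics/s6c.png

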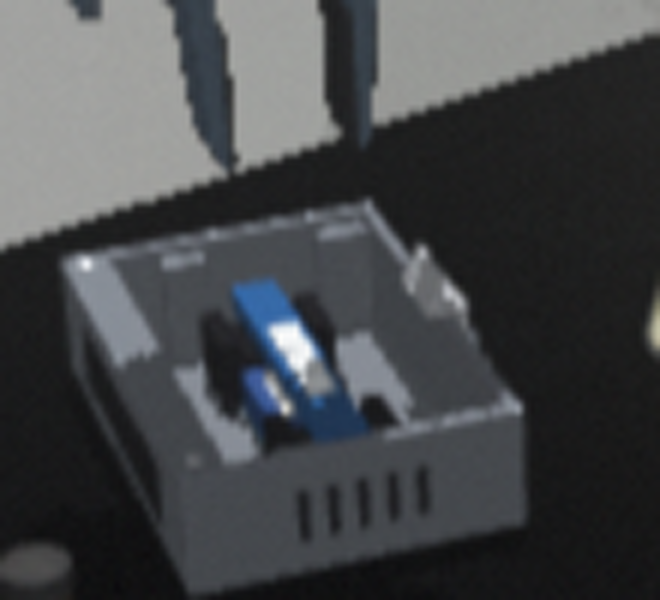

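```bash
python3 - <<'E'
from h import *
crop('top0.png','g1.png',400,110,500,190,7)
f=last('side');print(atz(f,[[460,284]],0))
f=last('wrist')
w=atz(f,[[312,146],[339,146]],.041);print(w)
L=[[-75,96,56],[63,96,56],[-34,80,51],[-16,80,51],[34,80,51],[57,80,51]]
x=fit(f,L,[[208,111],[418.5,110.5],[272,134],[298,134],[374,133.5],[406,133.5]],-.28);print(x)
E
```

```text
[[ 0.7479769  -0.15196219  0.        ]]
[[0.58430817 0.32319625 0.041     ]
 [0.60225934 0.31790729 0.041     ]]
(array([ 0.57096455,  0.25170167, -0.28239071]), np.float64(2.275306963867507))
```

View pics/g1.png

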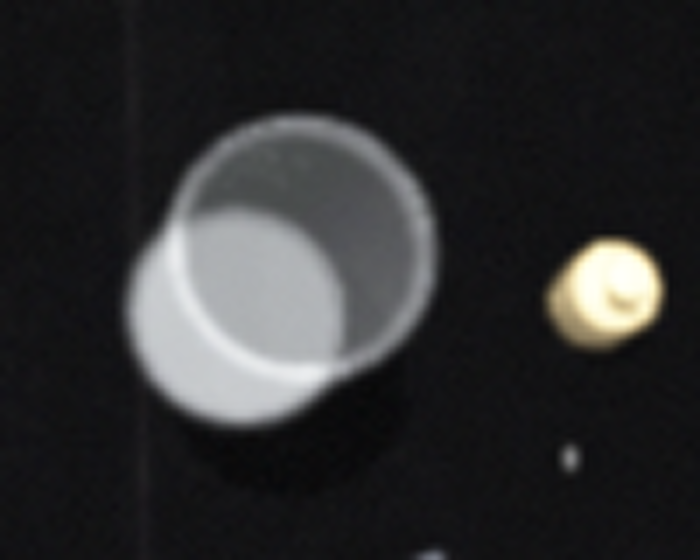

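Request:
jog_arm --increments '[0,0,-0.6,-0.9,0.3,0,0.6,0,0,-0.62,-0.95,0.26,0,0.6,0,0,-0.62,-0.96,0.21,0,0.6,0,0,-0.62,-0.97,0.16,0,0.6,0,0,-0.62,-0.98,0.1,0,0.6,0,0,-0.62,-0.98,0.05,0,0.6,0,0,-0.62,-0.98,0,0,0.6,0,0,-0.62,-0.98,-0.06,0,0.6,0,0,-0.62,-0.98,-0.11,0,0.6,0,0,-0.62,-0.9,-0.16,0,0.6]'

```text
time_s: 13.52
eef_pos: [0.5815, -0.0468, 0.1334]
ee_rot: [-0.001, 0.6, 0.8, 0.001]
force: [0.9, 0.0, 0.4]
finger_gap: 0.0544
```

```bash
python3 - <<'E'
from h import *
st()
plan([.5812+.005*.89,-.164+.005*.45,.13],Rd(26.9))
E
```

```text
t13.52 p [ 0.5815 -0.0468  0.1334] yaw 16.3 zdir [ 0.     0.003 -1.   ] F [0.9 0.  0.4] gap 0.0544
n 4 totrot [  0.06  -0.13 -10.61] dist 0.1151
0.003,-0.007,-0.531,-0.929,-0.236,0.026
0.003,-0.007,-0.531,-0.917,-0.278,0.027
0.003,-0.007,-0.531,-0.904,-0.321,0.027
0.003,-0.007,-0.531,-0.888,-0.362,0.028
```

Request:
jog_arm --increments '[0,0,-0.55,-0.9,-0.24,0,0.5,0,0,-0.55,-0.9,-0.28,0,0.5,0,0,-0.55,-0.8,-0.3,0,0.5,0,0,-0.3,-0.5,-0.25,0,0.5,0,0,0,0,0,0,0.5]'

```text
time_s: 13.93
eef_pos: [0.5814, -0.1553, 0.1303]
ee_rot: [-0.002, 0.526, 0.851, 0.0]
force: [0.1, -0.3, 0.0]
finger_gap: 0.0458
```

```bash
python3 - <<'E'
from h import *
st()
plan([.5812+.005*.89,-.164+.005*.45,.07],Rd(26.9),2)
grab('wrist','w7.png')
crop('w7.png','w7c.png',180,60,460,300,2.8)
E
```

```text
t13.93 p [ 0.5814 -0.1553  0.1303] yaw 26.5 zdir [-0.003  0.003 -1.   ] F [ 0.1 -0.3  0. ] gap 0.0458
n 2 totrot [-0.09 -0.21 -0.35] dist 0.0608
-0.009,-0.021,-0.035,-0.131,0.017,1
-0.009,-0.021,-0.035,-0.129,0.015,1
```

View pics/w7c.png

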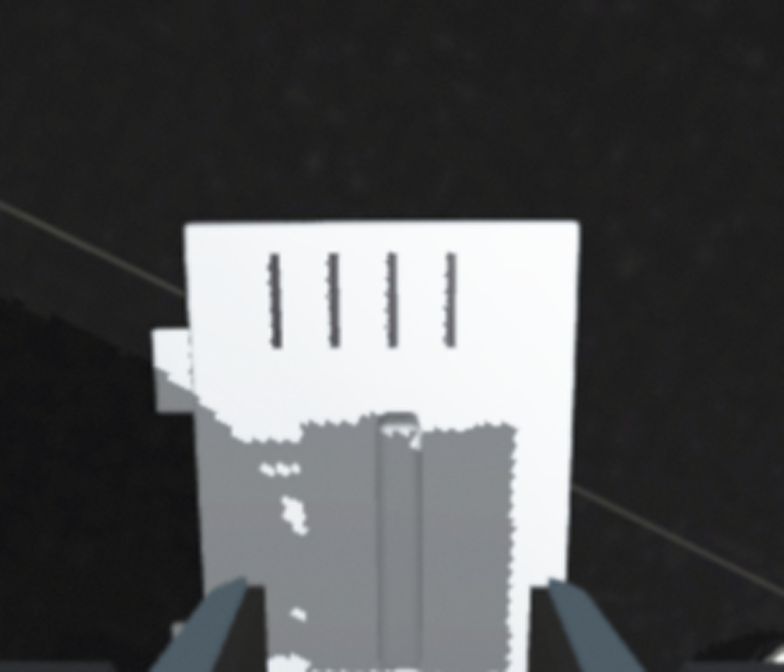

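```bash
python3 - <<'E'
from h import *
f=last('wrist')
L=[[-53,86,11.5],[54,86,11.5],[-65,57,4],[-65,33,4]]
x=fit(f,L,un([[185,224],[579,221],[152,330],[157,412]],180,60,2.8),.47);print(x)
c,s=np.cos(x[0][2]),np.sin(x[0][2]);g=np.array([x[0][0]+.005*c,x[0][1]+.005*s]);print(g,np.degrees(x[0][2]))
plan([*g,.07],Rd(np.degrees(x[0][2])),2)
E
```

```text
(array([ 0.58062045, -0.16364913,  0.46752977]), np.float64(0.7908668888632064))
[ 0.58508387 -0.16139571] 26.787482443140586
n 2 totrot [-0.09 -0.25 -0.32] dist 0.0608
-0.009,-0.025,-0.032,-0.143,0.003,1
-0.009,-0.025,-0.032,-0.141,0.002,1
```

Request:
jog_arm --increments '[0,-0.03,-0.03,-0.15,0,0.6,0.5,0,-0.03,-0.03,-0.1,0,0.8,0.5,0,0,0,-0.03,0,0.8,0.5,0,0,0,0,0,0.5,0.5,0,0,0,0,0,0,0.5]'

```text
time_s: 14.4
eef_pos: [0.5852, -0.158, 0.0462]
ee_rot: [0.0, 0.526, 0.851, -0.0]
force: [-0.8, 0.4, -0.3]
finger_gap: 0.0453
```

```bash
python3 - <<'E'
from h import *
st()
plan([.5852,-.1613,.015],Rd(26.8),1)
E
```

```text
t14.40 p [ 0.5852 -0.158   0.0462] yaw 26.6 zdir [ 0.    -0.001 -1.   ] F [-0.8  0.4 -0.3] gap 0.0453
n 1 totrot [-0.02  0.06 -0.22] dist 0.0314
-0.004,0.012,-0.044,-0.097,-0.05,1.04
```

Request:
jog_arm --increments '[0,0,-0.04,-0.1,-0.05,0.4,0.5,0,0,0,-0.03,0,0.5,0.5,0,0,0,0,0,0.25,0.5,0,0,0,0,0,0,0.5]'

```text
time_s: 14.73
eef_pos: [0.5867, -0.1604, 0.0118]
ee_rot: [0.001, 0.523, 0.852, -0.0]
force: [-2.2, -2.4, 5.9]
finger_gap: 0.0456
```

```bash
python3 - <<'E'
from h import *
st()
plan([.5852,-.1613,.015],Rd(26.8),1)
E
```

```text
t14.73 p [ 0.5867 -0.1604  0.0118] yaw 26.9 zdir [ 0.002 -0.002 -1.   ] F [-2.2 -2.4  5.9] gap 0.0456
n 1 totrot [0.05 0.13 0.08] dist 0.0037
0.011,0.026,0.015,-0.005,-0.06,-0.107
```

Request:
jog_arm --increments '[0,0,0,0,-0.05,-0.12,0.5,0,0,0,0,0,0,0,0,0,0,0,0,0,0,0,0,0,0,0,0,0,0,0,0,0,0,0,0,0,0,0,0,0,0,0]'

```text
time_s: 15.23
eef_pos: [0.5865, -0.1605, 0.0171]
ee_rot: [0.002, 0.523, 0.852, 0.0]
force: [-2.3, 0.1, 0.9]
finger_gap: 0.0152
```

```bash
python3 - <<'E'
from h import *
st()
E
```

```text
t15.23 p [ 0.5865 -0.1605  0.0171] yaw 26.9 zdir [ 0.004 -0.002 -1.   ] F [-2.3  0.1  0.9] gap 0.0152
```

Request:
jog_arm --increments '[0,0,0,0,-0.02,0.05,0,0,0,0,0,0,0,0]'

```text
time_s: 15.4
eef_pos: [0.5866, -0.1607, 0.0168]
ee_rot: [0.003, 0.523, 0.852, 0.0]
force: [-0.1, -0.4, -1.5]
finger_gap: 0.0119
```

```bash
python3 - <<'E'
from h import *
st()
p,R,_=cur()
plan([.571,.2515,.2],Rd(-16.15),None,np.array([.5857,-.161,.15]),Rd(26.8))
E
```

```text
t15.40 p [ 0.5866 -0.1607  0.0168] yaw 26.9 zdir [ 0.006 -0.003 -1.   ] F [-0.1 -0.4 -1.5] gap 0.0119
n 14 totrot [ 0.    0.   42.95] dist 0.4158
0,0,0.614,0.892,0.412,-0.119
0,0,0.614,0.913,0.363,-0.119
0,0,0.614,0.931,0.314,-0.119
0,0,0.614,0.947,0.264,-0.119
0,0,0.614,0.96,0.213,-0.119
0,0,0.614,0.97,0.161,-0.119
0,0,0.614,0.977,0.109,-0.119
0,0,0.614,0.981,0.056,-0.119
0,0,0.614,0.983,0.004,-0.119
0,0,0.614,0.982,-0.049,-0.119
0,0,0.614,0.978,-0.101,-0.119
0,0,0.614,0.971,-0.154,-0.119
0,0,0.614,0.961,-0.205,-0.119
0,0,0.614,0.949,-0.256,-0.119
```

Request:
jog_arm --increments '[0,0,0,0,0,-0.5,0,0,0,0,0,0,-0.8,0,0,0,0,0,0,-1,0,0,0,0,0,0,-1,0,0,0,0,0,0,-1,0,0,0,0.4,0.5,0.25,-0.7,0,0,0,0.6,0.8,0.36,-0.2,0,0,0,0.6,0.9,0.35,0,0,0,0,0.6,0.93,0.31,0,0,0,0,0.6,0.95,0.26,0,0]'

```text
time_s: 16.23
eef_pos: [0.5842, -0.0301, 0.1791]
ee_rot: [0.003, 0.629, 0.777, 0.001]
force: [0.1, 1.5, -1.1]
finger_gap: 0.0118
```

```bash
cat >> h.py <<'E'
CX,CY,CA=.571,.2516,-.2815
G=[.005,0.,.017]   # TCP in cover frame
def pose(Ox,Oz,th,dy=0):
    t=np.radians(th);c,s=np.cos(t),np.sin(t)
    X=Ox/1e3+G[0]*c-G[2]*s; Z=Oz/1e3+G[0]*s+G[2]*c; Y=dy/1e3-G[1]
    a=CA; return np.array([CX+X*np.cos(a)-Y*np.sin(a),CY+X*np.sin(a)+Y*np.cos(a),Z]),Rd(np.degrees(a),th)
def where():
    p,R,s=cur(); th=np.degrees(np.arcsin(R[2,1])); a=np.degrees(np.arctan2(R[1,1],R[0,1])); roll=np.degrees(np.arcsin(R[2,0]))
    t=np.radians(th);c,sn=np.cos(t),np.sin(t)
    d=p-[CX,CY,0]; X=d[0]*np.cos(CA)+d[1]*np.sin(CA); Y=-d[0]*np.sin(CA)+d[1]*np.cos(CA)
    Ox=X-(G[0]*c-G[2]*sn); Oz=p[2]-(G[0]*sn+G[2]*c)
    f=lambda x,z:'(%.1f,%.1f)'%((Ox+x*c/1e3-z*sn/1e3)*1e3,(Oz+x*sn/1e3+z*c/1e3)*1e3)
    F=s['force'];Fx=F[0]*np.cos(CA)+F[1]*np.sin(CA);Fy=-F[0]*np.sin(CA)+F[1]*np.cos(CA)
    print('t%.2f Ox %.1f Oz %.1f Y %.1f th %.1f yawerr %.2f roll %.2f | tiptop %s tipbot %s hook %s ptop %s catch %s | Fcase %.1f %.1f %.1f gap %.4f'%(s['time_s'],Ox*1e3,Oz*1e3,Y*1e3,th,a-np.degrees(CA),roll,f(-65,4),f(-65,0),f(-53,6.5),f(-53,11.5),f(54,6.5),Fx,Fy,F[2],s['finger_gap']))
E
python3 - <<'E'
from h import *
st()
plan(*pose(10,105,24))
E
```

```text
t16.23 p [ 0.5842 -0.0301  0.1791] yaw 12.0 zdir [ 0.005 -0.002 -1.   ] F [ 0.1  1.5 -1.1] gap 0.0118
n 10 totrot [-23.21  -5.78  27.73] dist 0.2853
-0.464,-0.116,0.555,0.916,0.174,0.186
-0.464,-0.116,0.555,0.925,0.122,0.183
-0.464,-0.116,0.555,0.932,0.07,0.177
-0.464,-0.116,0.555,0.935,0.017,0.17
-0.464,-0.116,0.555,0.937,-0.035,0.16
-0.464,-0.116,0.555,0.935,-0.086,0.148
-0.464,-0.116,0.555,0.931,-0.137,0.134
-0.464,-0.116,0.555,0.925,-0.187,0.118
-0.464,-0.116,0.555,0.916,-0.236,0.1
-0.464,-0.116,0.555,0.904,-0.284,0.081
```

Request:
jog_arm --increments '[0,0,0.58,0.92,0.2,0,0,0,0,0.58,0.93,0.15,0,0,0,0,0.58,0.93,0.1,0,0,0,0,0.58,0.94,0.05,0,0,0,0,0.58,0.94,0,0,0,0,0,0.58,0.94,-0.05,0,0,0,0,0.58,0.9,-0.1,0,0,0,0,0.5,0.8,-0.1,0,0,0,0,0.3,0.5,-0.1,0,0,0,0,0,0,0,0,0]'

```text
time_s: 17.07
eef_pos: [0.5824, 0.2229, 0.1771]
ee_rot: [0.001, 0.786, 0.618, 0.001]
force: [-0.4, -0.5, -1.5]
finger_gap: 0.0113
```

```bash
python3 - <<'E'
from h import *
st();where()
plan(*pose(10,105,24))
grab('wrist','w8.png'); grab('side','s8.png');crop('s8.png','s8c.png',200,100,360,260,4)
E
```

```text
t17.07 p [0.5824 0.2229 0.1771] yaw -13.6 zdir [ 0.003 -0.001 -1.   ] F [-0.4 -0.5 -1.5] gap 0.0113
t17.07 Ox 14.0 Oz 160.1 Y -24.4 th 0.2 yawerr 2.52 roll -0.02 | tiptop (-51.0,163.9) tipbot (-51.0,159.9) hook (-39.0,166.4) ptop (-39.0,171.4) catch (68.0,166.8) | Fcase -0.3 -0.6 -1.5 gap 0.0113
n 5 totrot [-23.8   -0.51   2.49] dist 0.0608
-0.952,-0.021,0.1,0.166,-0.069,0.363
-0.952,-0.021,0.1,0.166,-0.101,0.356
-0.952,-0.021,0.1,0.166,-0.131,0.346
-0.952,-0.021,0.1,0.165,-0.161,0.334
-0.952,-0.021,0.1,0.164,-0.189,0.319
```

View pics/w8.png

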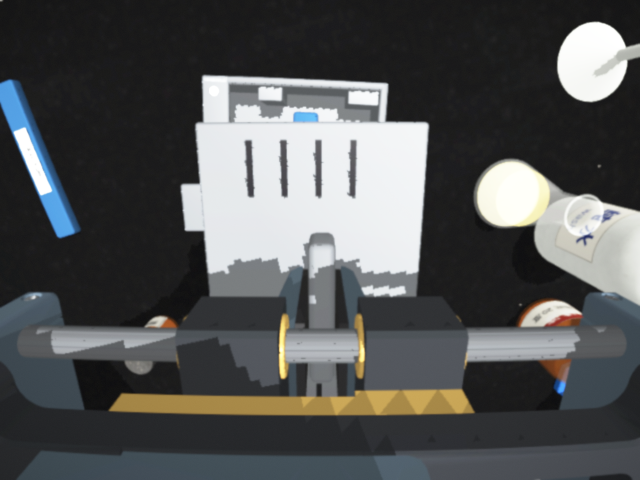

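View pics/s8c.png

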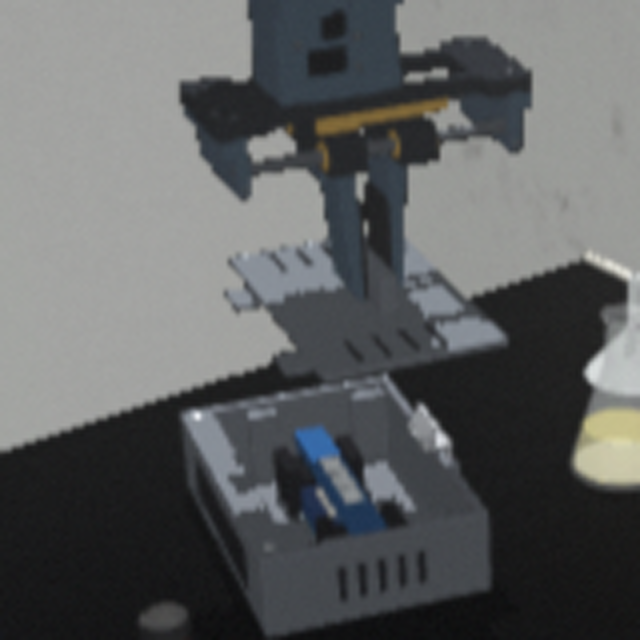

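```bash
python3 - <<'E'
from h import *
crop('w8.png','w8c.png',170,110,450,250,2.8)
f=last('wrist');p,R,_=cur()
w=atz(f,[[196.5,123.5],[428.5,123.5]],p[2]-.0055)
print(np.round((w-p)@R*1e3,1))
E
```

```text
[[ 87.6 -57.8   5.2]
 [ 87.2  47.5   5.5]]
```

View pics/w8c.png

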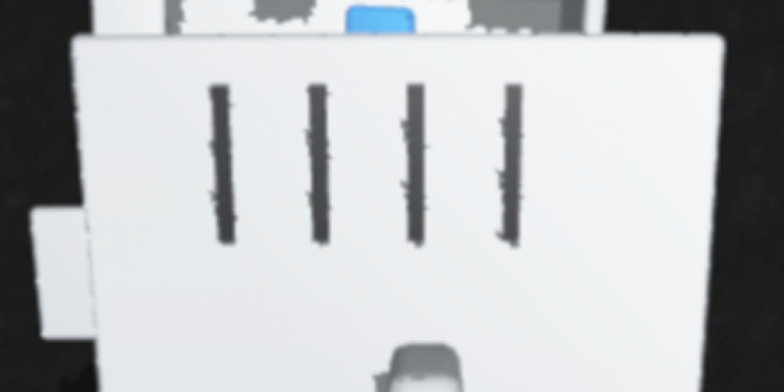

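```bash
sed -i 's/Y=dy\/1e3-G\[1\]/Y=dy\/1e3+G[1]/; s/G=\[.005,0.,.017\]/G=[.005,-.001,.017]/; s/Ox\*1e3,Oz\*1e3,Y\*1e3,th/Ox*1e3,Oz*1e3,(Y-G[1])*1e3,th/' h.py
python3 - <<'E'
from h import *
where()
plan(*pose(10,110,25),6)
E
```

```text
t17.17 Ox 14.7 Oz 160.0 Y -25.8 th 0.2 yawerr 2.60 roll -0.08 | tiptop (-50.3,163.8) tipbot (-50.3,159.8) hook (-38.3,166.4) ptop (-38.3,171.4) catch (68.7,166.7) | Fcase -0.7 0.1 -1.0 gap 0.0118
n 6 totrot [-24.81  -0.5    2.58] dist 0.0572
-0.827,-0.017,0.086,0.147,-0.063,0.275
-0.827,-0.017,0.086,0.147,-0.083,0.269
-0.827,-0.017,0.086,0.146,-0.104,0.262
-0.827,-0.017,0.086,0.146,-0.123,0.254
-0.827,-0.017,0.086,0.145,-0.143,0.244
-0.827,-0.017,0.086,0.144,-0.161,0.233
```

Request:
jog_arm --increments '[-0.8,0,0.1,0.15,-0.06,0.25,0,-0.85,0,0.1,0.16,-0.08,0.27,0,-0.85,0,0.1,0.16,-0.1,0.26,0,-0.85,0,0.1,0.16,-0.12,0.25,0,-0.85,0,0.1,0.16,-0.14,0.24,0,-0.8,0,0.06,0.12,-0.14,0.2,0,-0.2,0,0,0.05,0,0,0,0,0,0,0,0,0,0]'

```text
time_s: 17.83
eef_pos: [0.581, 0.2437, 0.1291]
ee_rot: [0.185, 0.778, 0.582, 0.146]
force: [-0.1, 0.7, -1.7]
finger_gap: 0.0118
```

```bash
python3 - <<'E'
from h import *
where()
plan(*pose(10,90,25),3)
E
```

```text
t17.83 Ox 15.1 Oz 111.7 Y -3.9 th 27.3 yawerr -0.41 roll 0.69 | tiptop (-44.5,85.4) tipbot (-42.6,81.8) hook (-34.9,93.1) ptop (-37.2,97.6) catch (60.1,142.2) | Fcase -0.3 0.6 -1.7 gap 0.0118
n 3 totrot [ 2.3  -0.6  -0.36] dist 0.0223
0.153,-0.04,-0.024,0.04,-0.154,0.19
0.153,-0.04,-0.024,0.041,-0.151,0.192
0.153,-0.04,-0.024,0.042,-0.149,0.194
```

Request:
jog_arm --increments '[0.15,-0.04,-0.02,0.06,-0.16,0.2,0,0.15,-0.04,-0.02,0.05,-0.15,0.2,0,0.1,-0.03,-0.02,0.03,-0.1,0.2,0,0,0,0,0,0,0,0]'

```text
time_s: 18.17
eef_pos: [0.5804, 0.2464, 0.106]
ee_rot: [0.173, 0.781, 0.586, 0.129]
force: [-1.1, -0.4, -1.9]
finger_gap: 0.0116
```

```bash
python3 - <<'E'
from h import *
where()
plan(*pose(10,72,25),3)
grab('side','s9.png');crop('s9.png','s9c.png',200,100,360,260,4)
E
```

```text
t18.17 Ox 13.1 Oz 88.5 Y -1.4 th 25.0 yawerr -0.11 roll -0.05 | tiptop (-47.5,64.7) tipbot (-45.8,61.1) hook (-37.7,72.0) ptop (-39.8,76.6) catch (59.3,117.2) | Fcase -1.0 -0.7 -1.9 gap 0.0116
n 3 totrot [-0.02  0.11 -0.1 ] dist 0.0169
-0.002,0.007,-0.007,0.016,-0.109,0.152
-0.002,0.007,-0.007,0.016,-0.109,0.152
-0.002,0.007,-0.007,0.016,-0.109,0.152
```

View pics/s9c.png

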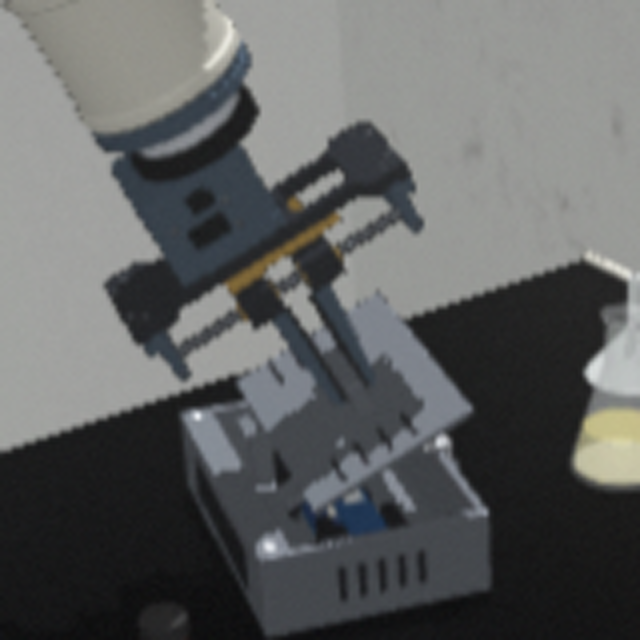

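Request:
jog_arm --increments '[0,0,0,0.03,-0.1,0.17,0,0,0,0,0.02,-0.1,0.17,0,0,0,0,0.01,-0.1,0.15,0,0,0,0,0,0,0,0]'

```text
time_s: 18.55
eef_pos: [0.5803, 0.2483, 0.0882]
ee_rot: [0.174, 0.781, 0.585, 0.13]
force: [-0.8, -0.9, -1.3]
finger_gap: 0.012
```

```bash
python3 - <<'E'
from h import *
where()
plan(*pose(9,70,25),2)
E
```

```text
t18.55 Ox 12.6 Oz 70.6 Y 0.4 th 25.1 yawerr -0.24 roll 0.02 | tiptop (-48.0,46.7) tipbot (-46.3,43.1) hook (-38.2,54.1) ptop (-40.3,58.6) catch (58.7,99.4) | Fcase -0.5 -1.1 -1.3 gap 0.0120
n 2 totrot [ 0.06  0.08 -0.22] dist 0.0036
0.006,0.008,-0.022,-0.007,-0.058,-0.016
0.006,0.008,-0.022,-0.007,-0.058,-0.016
```

```bash
python3 - <<'E'
from h import *
plan(*pose(2.5,69.5,25),3)
E
```

```text
n 3 totrot [ 0.06  0.08 -0.22] dist 0.0101
0.004,0.005,-0.015,-0.005,-0.107,-0.036
0.004,0.005,-0.015,-0.005,-0.107,-0.036
0.004,0.005,-0.015,-0.004,-0.107,-0.036
```

Request:
jog_arm --increments '[0,0,-0.02,-0.01,-0.12,-0.04,0,0,0,0,0,-0.12,-0.04,0,0,0,0,0,-0.1,-0.04,0,0,0,0,0,0,0,0]'

```text
time_s: 18.88
eef_pos: [0.5684, 0.2512, 0.0866]
ee_rot: [0.174, 0.781, 0.586, 0.13]
force: [0.3, 0.9, -1.4]
finger_gap: 0.0119
```

```bash
python3 - <<'E'
from h import *
where()
plan(*pose(2,69,25),2)
E
```

```text
t18.88 Ox 0.3 Oz 69.0 Y -0.1 th 25.0 yawerr -0.09 roll -0.06 | tiptop (-60.3,45.2) tipbot (-58.6,41.5) hook (-50.5,52.5) ptop (-52.6,57.0) catch (46.5,97.8) | Fcase 0.1 0.9 -1.4 gap 0.0119
n 2 totrot [ 0.03  0.11 -0.08] dist 0.0017
0.003,0.011,-0.008,0.001,0.026,0.013
0.003,0.011,-0.008,0.001,0.026,0.013
```

```bash
cat >> h.py <<'E'
def hpose(ptx,hz,th):
    t=np.radians(th);c,s=np.cos(t),np.sin(t)
    return pose(ptx+53*c+11.5*s,hz+53*s-6.5*c,th)
E
python3 - <<'E'
from h import *
plan(*hpose(-52.8,51.5,13),5)
E
```

```text
n 5 totrot [12.03  0.1  -0.09] dist 0.0127
0.481,0.004,-0.004,0.001,-0.004,0.085
0.481,0.004,-0.004,0.001,-0,0.085
0.481,0.004,-0.004,0.001,0.003,0.085
0.481,0.004,-0.004,0.001,0.007,0.085
0.481,0.004,-0.004,0.001,0.01,0.084
```

Request:
jog_arm --increments '[0.48,0,0,0,0,0.08,0,0.48,0,0,0,0,0.08,0,0.48,0,0,0,0,0.08,0,0.48,0,0,0,0,0.08,0]'

```text
time_s: 19.22
eef_pos: [0.5706, 0.2519, 0.0788]
ee_rot: [0.106, 0.791, 0.597, 0.08]
force: [3.2, -3.1, -2.2]
finger_gap: 0.0118
```

```bash
python3 - <<'E'
from h import *
where()
plan(*hpose(-52.8,51.5,13),2)
E
```

```text
t19.22 Ox -0.8 Oz 61.1 Y 1.1 th 15.2 yawerr 0.20 roll 0.00 | tiptop (-64.6,47.9) tipbot (-63.5,44.0) hook (-53.7,53.4) ptop (-55.0,58.3) catch (49.6,81.5) | Fcase 3.9 -2.1 -2.2 gap 0.0118
n 2 totrot [ 2.23 -0.05  0.19] dist 0.0051
0.223,-0.005,0.019,-0.019,0.03,0.077
0.223,-0.005,0.019,-0.019,0.031,0.077
```

Request:
jog_arm --increments '[0.1,0,0,-0.03,0.06,0.06,0,0.15,0,0,-0.02,0.04,0.08,0,0.1,0,0,0,0.02,0.05,0,0,0,0,0,0,0,0]'

```text
time_s: 19.55
eef_pos: [0.5768, 0.2485, 0.0749]
ee_rot: [0.093, 0.793, 0.597, 0.071]
force: [-0.4, -0.3, -0.6]
finger_gap: 0.012
```

```bash
python3 - <<'E'
from h import *
where()
plan(*hpose(-52.8,51.5,8),2)
E
```

```text
t19.55 Ox 5.6 Oz 57.2 Y -0.4 th 13.5 yawerr 0.09 roll 0.08 | tiptop (-58.5,45.9) tipbot (-57.6,42.1) hook (-47.5,51.2) ptop (-48.6,56.0) catch (56.6,76.1) | Fcase -0.3 -0.4 -0.6 gap 0.0120
n 2 totrot [ 5.5  -0.1   0.09] dist 0.0056
0.55,-0.01,0.009,0.007,-0.062,0.07
0.55,-0.01,0.009,0.007,-0.058,0.073
```

Request:
jog_arm --increments '[0,0,0,0.01,-0.09,-0.02,0,0,0,0,0,-0.03,0,0,0,0,0,0,0,0,0]'

```text
time_s: 19.8
eef_pos: [0.5723, 0.2499, 0.0745]
ee_rot: [0.094, 0.793, 0.597, 0.071]
force: [0.6, 0.9, -1.5]
finger_gap: 0.0119
```

```bash
python3 - <<'E'
from h import *
where()
plan(*hpose(-52.8,51.5,8),2)
E
```

```text
t19.80 Ox 0.8 Oz 56.8 Y -0.3 th 13.6 yawerr 0.10 roll 0.03 | tiptop (-63.3,45.5) tipbot (-62.4,41.6) hook (-52.2,50.7) ptop (-53.4,55.6) catch (51.8,75.8) | Fcase 0.3 1.1 -1.5 gap 0.0119
n 2 totrot [ 5.57 -0.05  0.1 ] dist 0.0051
0.557,-0.005,0.01,0.005,0.017,0.082
0.557,-0.005,0.01,0.005,0.021,0.081
```

Request:
jog_arm --increments '[0.5,0,0,0,0.02,0.08,0,0.5,0,0,0,0.02,0.08,0,0,0,0,0,0,0,0]'

```text
time_s: 20.05
eef_pos: [0.5737, 0.2502, 0.0707]
ee_rot: [0.059, 0.796, 0.601, 0.045]
force: [0.1, -0.7, -0.8]
finger_gap: 0.0118
```

```bash
python3 - <<'E'
from h import *
where()
plan(*hpose(-52.8,51.5,4),2)
E
```

```text
t20.05 Ox 0.6 Oz 53.1 Y 0.4 th 8.5 yawerr 0.26 roll 0.04 | tiptop (-64.3,47.4) tipbot (-63.7,43.5) hook (-52.8,51.7) ptop (-53.5,56.6) catch (53.0,67.5) | Fcase 0.2 -0.6 -0.8 gap 0.0118
n 2 totrot [ 4.53 -0.07  0.26] dist 0.0049
0.453,-0.007,0.026,-0.007,0.016,0.08
0.453,-0.007,0.026,-0.007,0.019,0.08
```

Request:
jog_arm --increments '[0.4,0,0.03,-0.01,0.02,0.07,0,0.4,0,0,0,0.01,0.07,0,0,0,0,0,0,0,0]'

```text
time_s: 20.3
eef_pos: [0.5739, 0.2497, 0.0665]
ee_rot: [0.032, 0.798, 0.601, 0.024]
force: [-0.6, -0.0, -0.7]
finger_gap: 0.012
```

```bash
python3 - <<'E'
from h import *
where()
plan(*hpose(-52.8,51.5,0),2)
grab('side','s10.png');crop('s10.png','s10c.png',200,100,360,260,4)
E
```

```text
t20.30 Ox -0.3 Oz 49.1 Y -0.0 th 4.5 yawerr 0.12 roll -0.01 | tiptop (-65.4,48.0) tipbot (-65.1,44.0) hook (-53.7,51.4) ptop (-54.1,56.4) catch (53.0,59.9) | Fcase -0.6 -0.2 -0.7 gap 0.0120
n 2 totrot [4.52 0.   0.12] dist 0.0049
0.452,0,0.012,0.001,0.025,0.077
0.452,0,0.012,0.001,0.028,0.076
```

View pics/s10c.png

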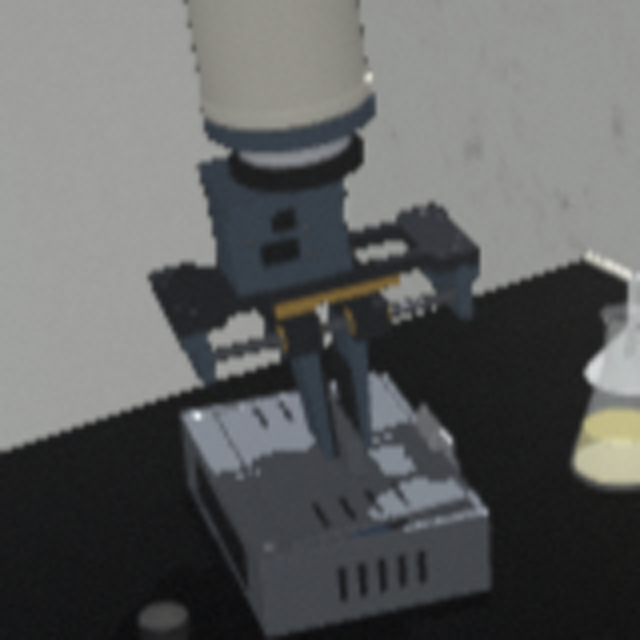

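Request:
jog_arm --increments '[0.4,0,0,0,0.04,0.06,0,0.4,0,0,0,0.03,0.07,0,0.2,0,0,0,0,0.05,0]'

```text
time_s: 20.6
eef_pos: [0.5742, 0.2494, 0.0617]
ee_rot: [-0.001, 0.798, 0.602, -0.002]
force: [3.3, -2.7, 0.2]
finger_gap: 0.0119
```

```bash
python3 - <<'E'
from h import *
where()
E
```

```text
t20.60 Ox -1.4 Oz 44.7 Y -0.2 th -0.2 yawerr 0.18 roll -0.12 | tiptop (-66.3,48.9) tipbot (-66.4,44.9) hook (-54.3,51.4) ptop (-54.3,56.4) catch (52.7,51.0) | Fcase 3.9 -1.7 0.2 gap 0.0119
```

Request:
jog_arm --increments '[0,0,0,0,0.02,0.06,0,0,0,0,0,0,0.04,0]'

```text
time_s: 20.77
eef_pos: [0.5747, 0.2493, 0.0605]
ee_rot: [0.0, 0.799, 0.602, -0.001]
force: [-7.0, -4.3, 28.9]
finger_gap: 0.012
```

```bash
python3 - <<'E'
from h import *
where()
grab('side','s11.png');crop('s11.png','s11c.png',255,175,330,240,9)
grab('wrist','w11.png');crop('w11.png','w11c.png',180,60,460,300,2.8)
E
```

```text
t20.77 Ox -0.8 Oz 43.5 Y -0.1 th -0.0 yawerr 0.13 roll -0.13 | tiptop (-65.8,47.6) tipbot (-65.8,43.6) hook (-53.8,50.1) ptop (-53.8,55.1) catch (53.2,50.0) | Fcase -5.6 -6.1 28.9 gap 0.0120
```

View pics/s11c.png

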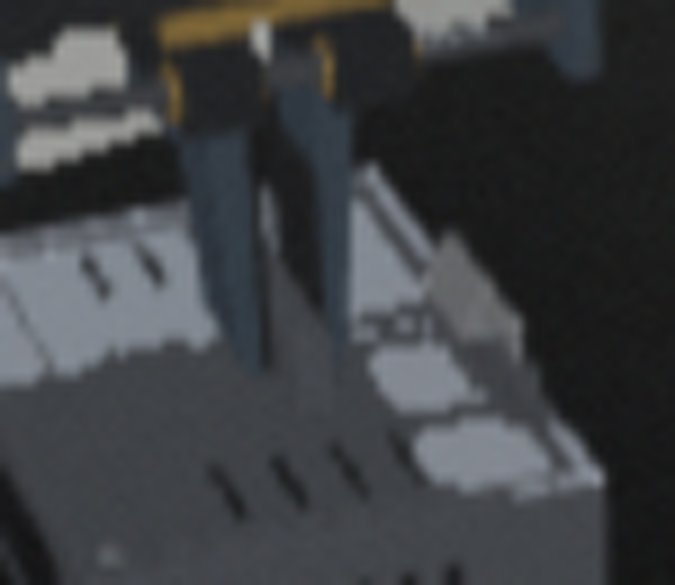

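View pics/w11c.png

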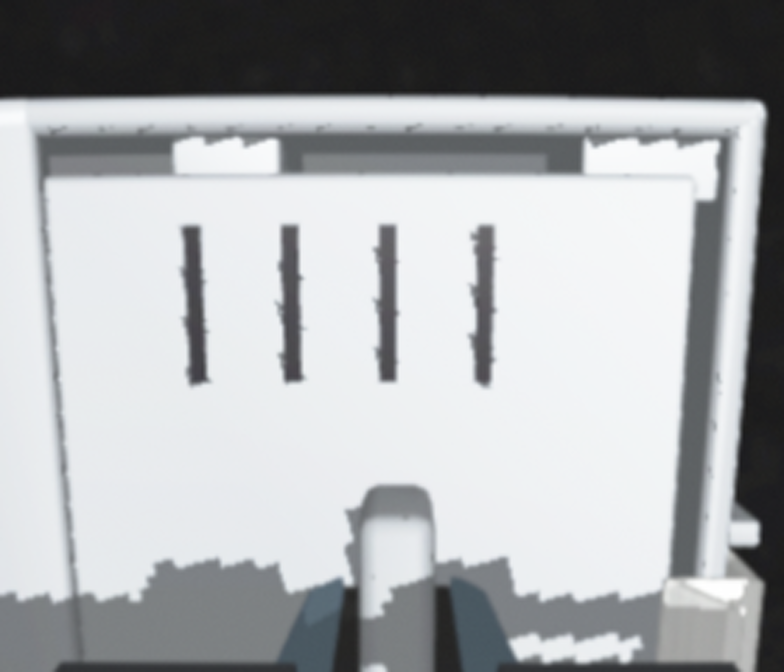

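Request:
jog_arm --increments '[0,0,0,0,0,-0.03,0,0,0,0,0,0,0,0.35,0,0,0,0,0,0,0.35,0,0,0,0,0,0,0.35,0,0,0,0,0,-0.1,0.35,0,0,0,0,0,-0.5,0.35,0,0,0,0,0,-0.8,0.35,0,0,0,0,0,-1,0.35,0,0,0,0,0,-1,0.35]'

```text
time_s: 21.62
eef_pos: [0.5688, 0.2489, 0.1606]
ee_rot: [0.002, 0.798, 0.602, -0.006]
force: [1.1, -0.1, 0.3]
finger_gap: 0.0324
```

```bash
python3 - <<'E'
from h import *
st()
grab('side','s12.png');crop('s12.png','s12c.png',235,160,345,260,6.5)
grab('wrist','w12.png');crop('w12.png','w12c.png',180,60,460,300,2.8)
E
```

```text
t21.62 p [0.5688 0.2489 0.1606] yaw -16.0 zdir [-0.007 -0.01  -1.   ] F [ 1.1 -0.1  0.3] gap 0.0324
```

View pics/s12c.png

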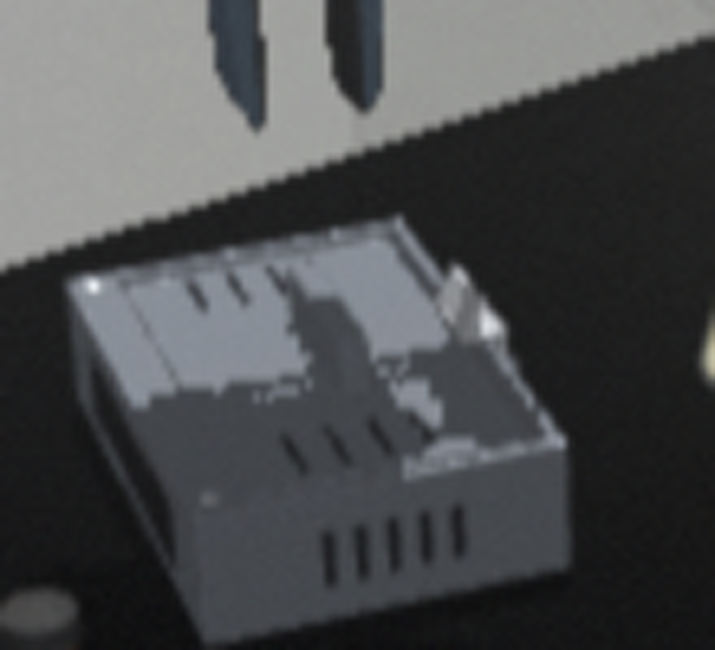

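View pics/w12c.png

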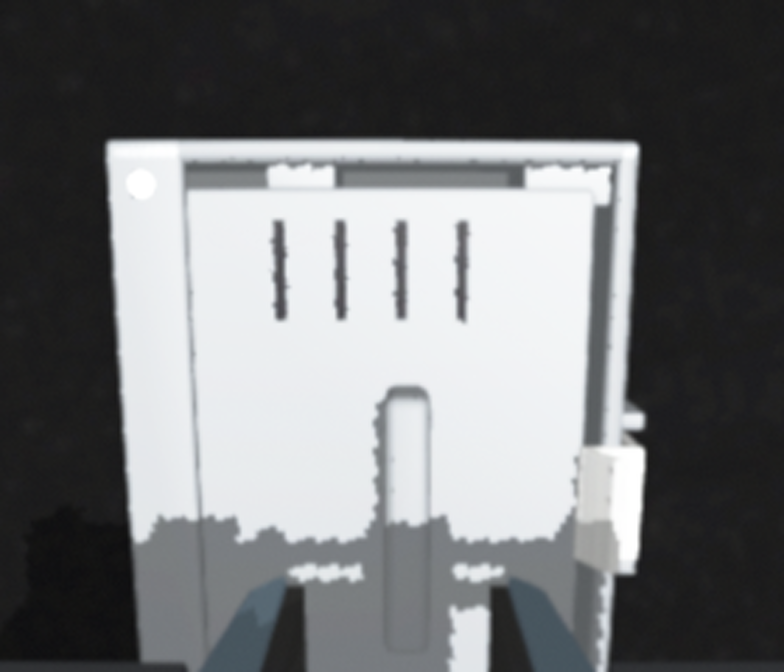

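```bash
python3 - <<'E'
from h import *
f=last('wrist')
def case(w):
    d=w-[CX,CY,0];c,s=np.cos(CA),np.sin(CA);return np.round(np.c_[d[:,0]*c+d[:,1]*s,-d[:,0]*s+d[:,1]*c,w[:,2]]*1e3,1)
print('plate',case(atz(f,un([[187,191],[593,190]],180,60,2.8),.056)))
print('plate edge y40',case(atz(f,un([[585,420],[573,620]],180,60,2.8),.056)))
print('catch L z57',case(atz(f,un([[581,447],[577,560]],180,60,2.8),.0575)),'R z75',case(atz(f,un([[644,449],[633,573]],180,60,2.8),.075)))
crop('w12.png','w12d.png',370,200,430,290,8)
import cv2
im=cv2.imread('pics/w2.png')
E
```

```text
plate [[-54.1  83.5  56. ]
 [ 50.9  83.9  56. ]]
plate edge y40 [[ 51.7  23.4  56. ]
 [ 51.4 -35.2  56. ]]
catch L z57 [[ 50.7  16.2  57.5]
 [ 51.3 -16.4  57.5]] R z75 [[ 63.8  19.6  75. ]
 [ 63.2 -14.1  75. ]]
```

View pics/w12d.png

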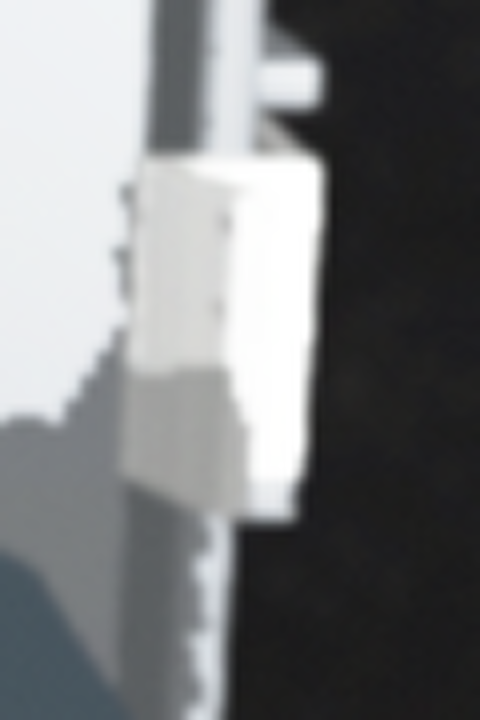

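Request:
jog_arm --increments '[0,0,0,0.5,-0.5,-0.5,0.4,0,0,0,0.8,-0.6,-0.3,0.4,0,0,0,0.8,-0.6,0,0.4,0,0,0,0.8,-0.6,0,0.4,0,0,0,0.8,-0.6,0,0.4,0,0,0,0.8,-0.6,0,0.4,0,0,0,0.8,-0.6,0,0.4,0,0,0,0.5,-0.4,0,0.4,0,0,0,0,0,0,0.4]'

```text
time_s: 22.47
eef_pos: [0.4869, 0.462, 0.1868]
ee_rot: [0.005, 0.8, 0.6, -0.0]
force: [-0.3, -0.7, 0.4]
finger_gap: 0.0365
```

```bash
python3 - <<'E'
from h import *
st()
grab('side','s13.png');crop('s13.png','s13c.png',235,180,335,260,7)
grab('top','t13.png')
a=cv2.imread('pics/s0.png') if 0 else cv2.imread('pics/side0.png')
d=np.abs(cv2.imread('pics/s13.png').astype(int)-a).max(2)
cv2.imwrite('pics/sd.png',np.clip(d*3,0,255).astype(np.uint8))
crop('t13.png','t13c.png',165,180,305,290,5.5)
E
```

```text
t22.47 p [0.4869 0.462  0.1868] yaw -16.3 zdir [ 0.005 -0.008 -1.   ] F [-0.3 -0.7  0.4] gap 0.0365
```

View pics/t13.png

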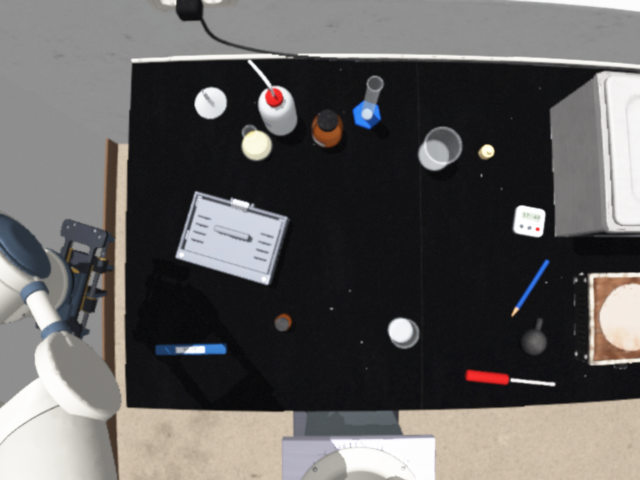

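View pics/s13c.png

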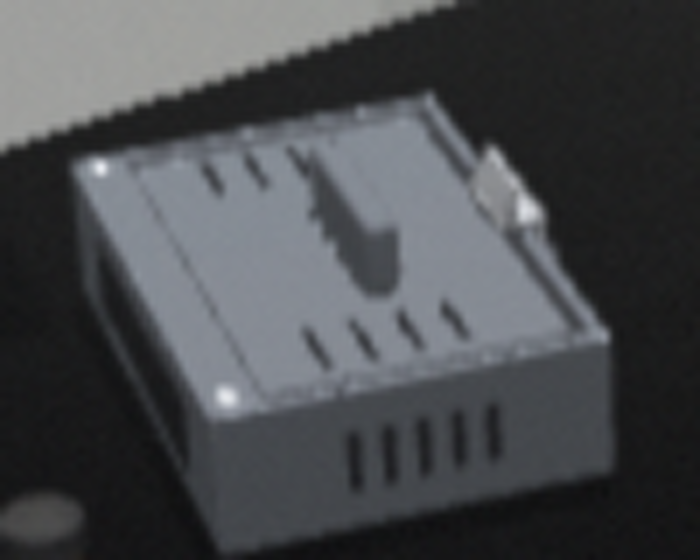

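View pics/sd.png

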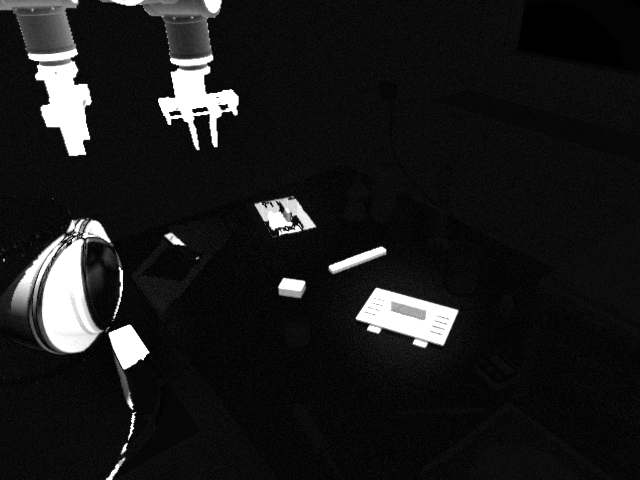

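```bash
python3 - <<'E'
from h import *
print(finish_job())
E
```

```text
the job is handed in; nothing more can be done
None
```

The kit case is packed and shut, and I handed the job in at about 22.5 s of the 72 s allowed. The strip box went into the nest first, then the right-hand slim pack into the saddles over it. I hooked the cover's lips under the ledge at about a 25° tilt, swung it down, pressed it shut with about 29 N and let go.

**Cover:** The last pictures show it level and flush. The side-camera difference against the start picture shows no change at the catch, and the wrist picture puts its nose at about x 50.7–51.3 mm (rest is 50.5). I take that as snapped and back at rest.

**Bystanders:** No bottle or glass moved in the start-to-end comparison.

**Uncertain:**
- **Catch overlap:** The cover sits near the ledge end of its play. The catch therefore overlaps its edge by only about 1 mm as measured, or 1.5 mm or so going by the nominal sizes. I did not pull on the cover to test the catch.
- **Measurement spread:** One check of the plate's length read 105 mm against 107, and the cameras differed by up to about 5.5 mm on the case's position. I used the wrist and top values, which agreed to about 2 mm.

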